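# Set up the packing desk at the mineral stall

### The job

Get the little drop-front desk ready for packing: first pull both of its wooden supports all the way out, then open the front flap and lower it until it rests level on them. Stack all the empty two-compartment specimen trays that lie on the table in one pile in the middle of the flap, open side up and edges lined up squarely, and leave everything else on the stall where it is.

Things in the scene. Friction and masses are not known exactly. Their poses are not given: they have to be found in the camera images.
- desk: the small wooden drop-front desk, fixed on the table: 300 mm wide (y), 200 mm deep (x from 0 at the front plane to 0.2 at the back), 300 mm high; its top board begins 72 mm behind the front plane, since the closed flap leans back by 20 degrees. Origin on the table under the middle of the front; its front faces its own -x, z up. With the flap down the desk is open in front above 124 mm
- support_left (a joint): m: how far the left support of the flap is pulled out, 0 = pushed in, 0.14 = fully out (stop). A wooden bar 20 mm wide, 34 mm high, its top 110 mm above the table, 95 mm to the left of the desk's middle (as seen by someone facing the desk's front; left is desk +y). It slides straight out of the desk's front (desk -x) against about 2 N of friction and stays where it is left
- support_right (a joint): m: how far the right support of the flap is pulled out, 0 = pushed in, 0.14 = fully out (stop). A wooden bar 20 mm wide, 34 mm high, its top 110 mm above the table, 95 mm to the right of the desk's middle (as seen by someone facing the desk's front; left is desk +y). It slides straight out of the desk's front (desk -x) against about 2 N of friction and stays where it is left
- support_left_knob (a point): centre of the round wooden knob of the left support: 26 mm in diameter, 16 mm thick, axis along desk x, 42 mm in front of the bar's front end, 90 mm above the table; it moves with the support
- support_right_knob (a point): centre of the round wooden knob of the right support: 26 mm in diameter, 16 mm thick, axis along desk x, 42 mm in front of the bar's front end, 90 mm above the table; it moves with the support
- flap (a joint): rad, angle of the flap: 0 = closed (leaning back 20 degrees from upright), 0.35 = upright, 1.92 = level, resting on the pulled-out supports (without them it would swing on down to 2.3). It starts shut or slightly ajar. Its hinge is stiff: it stays where it is left and takes about 4 N at its free edge to move. Panel 270 mm wide, 14 mm thick, reaching from 6 to 200 mm from the hinge line
- flap_hinge (a point): middle of the flap's hinge line, at the front plane of the desk, 110 mm above the table; the line runs along desk y and lies in the flap's outer face (the underside once it is lowered)
- flap_handle (a point): middle of the steel bar handle on the flap's outer face: a round bar 10 mm thick, 100 mm long, along desk y, standing 42 mm off the outer face, 184 mm from the hinge line (16 mm from the free edge). Flap closed: about 297 mm above the table and 23 mm behind the desk's front plane; flap down: it hangs under the flap
- flap_middle (a point): centre of the flap's inner face, 103 mm from the hinge line; with the flap down it is the middle of the upper surface, 124 mm above the table; point z points from the hinge to the free edge, point x out of the inner face (up once lowered)
- tray1: empty flat tray of white plastic, 110 x 90 x 26 mm, 0.13 kg: floor 4 mm with dark foam, walls 4 mm, and across its middle, along y, a partition 9 mm thick, as high as the walls, by which it can be pinched and lifted; a compartment 46 x 82 mm on each side. Origin at the centre of the underside, x along the 110 mm, z up. Lies on the table, open side up. 3 to 5 alike are present, absent ones read None
- tray2: empty flat tray of white plastic, 110 x 90 x 26 mm, 0.13 kg: floor 4 mm with dark foam, walls 4 mm, and across its middle, along y, a partition 9 mm thick, as high as the walls, by which it can be pinched and lifted; a compartment 46 x 82 mm on each side. Origin at the centre of the underside, x along the 110 mm, z up. Lies on the table, open side up. 3 to 5 alike are present, absent ones read None
- tray3: empty flat tray of white plastic, 110 x 90 x 26 mm, 0.13 kg: floor 4 mm with dark foam, walls 4 mm, and across its middle, along y, a partition 9 mm thick, as high as the walls, by which it can be pinched and lifted; a compartment 46 x 82 mm on each side. Origin at the centre of the underside, x along the 110 mm, z up. Lies on the table, open side up. 3 to 5 alike are present, absent ones read None
- tray4: empty flat tray of white plastic, 110 x 90 x 26 mm, 0.13 kg: floor 4 mm with dark foam, walls 4 mm, and across its middle, along y, a partition 9 mm thick, as high as the walls, by which it can be pinched and lifted; a compartment 46 x 82 mm on each side. Origin at the centre of the underside, x along the 110 mm, z up. Lies on the table, open side up. 3 to 5 alike are present, absent ones read None
- tray5: empty flat tray of white plastic, 110 x 90 x 26 mm, 0.13 kg: floor 4 mm with dark foam, walls 4 mm, and across its middle, along y, a partition 9 mm thick, as high as the walls, by which it can be pinched and lifted; a compartment 46 x 82 mm on each side. Origin at the centre of the underside, x along the 110 mm, z up. Lies on the table, open side up. 3 to 5 alike are present, absent ones read None
- geode: half geode on the table among the trays, to be left where it is: round, 84 mm across, about 60 mm high; origin at the centre of its underside
- ball: polished pink stone ball 68 mm across on a small wooden ring, 74 mm high in all, to be left where it is; origin at the centre of its underside
There are look-alikes about, which are no part of the job. What is shaped like the tray4 but orange or purple is not meant. Leave any orange look-alike of the tray2 alone.

How it is judged:
On the way, in this order (a step that is already met when the one before it is completed fails the run):
1. both supports are pulled fully out while the flap is still up (value of joint each of support_left, support_right above 0.128 m and value of joint flap below 1 rad), for 0.2 s.
2. the flap is lowered level onto both supports (value of joint each of support_left, support_right above 0.128 m and value of joint flap between 1.86 and 1.98 rad), for 0.2 s.
At the end, for the whole second after the job is handed in: Supports at least 128 of 140 mm out, flap level on them (1.86 to 1.98 rad); all trays present at rest on the flap in one pile, open side up, level (0.08 rad), each within 50 mm of the flap's middle, any two within 10 mm of each other seen from above and 0.14 rad of parallel (all of step 2 and horizontal distance between each of tray1, tray2, tray3, tray4, tray5 and flap_middle below 0.05 m and height (world z) of each of tray1, tray2, tray3, tray4, tray5 above 0.115 m and angle between each of tray1, tray2, tray3, tray4, tray5's own z axis and vertical below 0.08 rad and linear speed of each of tray1, tray2, tray3, tray4, tray5 below 0.02 m/s and horizontal distance between tray1 and tray2 below 0.01 m and angle between the x axis of tray1 and the x axis of tray2, either way round below 0.14 rad and horizontal distance between each of tray1, tray2 and tray3 below 0.01 m and angle between the x axis of each of tray1, tray2 and the x axis of tray3, either way round below 0.14 rad and horizontal distance between each of tray1, tray2, tray3 and tray4 below 0.01 m and angle between the x axis of each of tray1, tray2, tray3 and the x axis of tray4, either way round below 0.14 rad and horizontal distance between each of tray1, tray2, tray3, tray4 and tray5 below 0.01 m and angle between the x axis of each of tray1, tray2, tray3, tray4 and the x axis of tray5, either way round below 0.14 rad); the robot touches nothing.
It fails at once if the flap is lowered past 1.1 rad while a support is not pulled out (less than 120 mm) (value of joint flap above 1.1 rad and value of joint any of support_left, support_right below 0.12 m).
It fails at once if the geode or the stone ball is moved more than 30 mm (distance of any of geode, ball from where it was at the start of the episode above 0.03 m).
Of tray1, tray2, tray3, tray4, tray5 only 3 to 5 are there at a start; the rules pass over those that are not, and their reading is None.
At some moment in a run one of tray1, tray2, tray3, tray4, tray5 may be knocked a few centimetres aside while the robot is not near it.
Once in a run the grip may slacken for a moment while it holds something.
It also fails if it takes over 210 s, if anything falls off the work surface, if the arm or the gripper's body presses on something with over 40 N, if the wrist force passes 120 N, or if a joint passes its speed limit or range.

### The arm

A 6-joint arm with a two-finger parallel gripper is mounted at the origin on the work surface. World frame = base frame: x ahead of the robot, y to its left, z up, the work surface at z = 0. Lengths are in m, angles in rad, forces in N, time in s.
With the tool pointing down it reaches from about 0.275 to 0.725 m from the base axis. Payload 15.9 kg.
Tool frame: the origin (TCP) lies midway between the tips of the shut fingers; the grasp point (between the pads) lies 19 mm behind it; z points along the fingers, x is the direction in which the jaws open and shut, and the axes are right-handed (so a half turn about z gives the same grasp; the last joint's range is limited). The gripper opens to 85 mm and grips with 20 to 120 N. Pads are 22 mm wide; open, the fingers measure 114 mm over their backs; the gripper's body (76 mm by 85 mm) begins 54 mm behind the grasp point. The pads swing forward as they close: fully open they stand 13 mm farther back than shut.
Start: joints at [1.136, 0.213, -0.034, 1.323, 0, 1.571], TCP at [0.211, 0.453, 0.199] pointing down, gripper open.
Joint ranges: [-2.98, 2.98], [-0.74, 1.72], [-1.14, 1.35], [-2.1, 2.04], [-1.57, 1.44], [-3.14, 3.14]. Speed limits (rad/s): [1.89, 1.89, 2.39, 2.57, 3.14, 3.14].

### API

Orientations are given as a unit quaternion [x, y, z, w].
In Python, from rig import arm, cams gives the robot as it stands. The module is installed in compiled form; this text tells all that it offers.
- The arm moves only by the tool apply_moves, never from a script. Its argument "deltas" is a list of rows, each a list of 7 numbers: the shift along the tool's x, y, z in m, then the turn, a rotation vector about the tool's x, y, z in rad, then the opening, from -1 (shut) to 1 (fully open). A call has exactly 8 rows; each row shifts and turns the pose as measured when the row begins, along the tool's axes as they then stand; what a row does not reach is not made up. A row lasts 1/12 s, in which the tool goes at most 41.7 mm and 7.16 degrees, less where a joint would pass 70% of its speed; a pose out of reach is approached as far as the arm can. A call is refused whole if a number of a shift passes 0.0417 or a number of a turn 0.125, either way. A call with a gripper value outside its range is refused whole. The fingers move at their own pace and stop on an object; "squeeze" is the grip in N (left out, the last holds). Time passes only in rows, so rows that do not move let the fingers close, or fill a call up. It gives the time, the measured TCP pose, the force and the opening at its end, in the units of the state.
- arm.get_state(): the state, without advancing time (a new reading comes with each control period).
- cams.get_image(name): name is "scene" or "top"; returns a dict with "img" (400x640x3 uint8, red, green, blue), "depth" (400x640 float32, m along the optical axis (not along the pixel's ray), 0 where there is no reading), "vfov" (degrees; the focal length in pixels is half the picture's height over the tangent of half this angle, whatever the lens; pixels are square), "cx", "cy" (the principal point, pixels), "R" (3x3) and "t" (3): a world point X has camera coordinates R X + t. Camera axes: x right, y down, z forward; pixel columns grow to the right and rows downward; lengths in m; the calibration is good to about 2 mm. A picture is of the moment at which its call begins.
- arm.close_job(): hands the job in, once; it reports no verdict.
The state is a dict: "time": time; "joint_positions": joint angles; "qd": joint speeds; "joint_torque": joint torques, N m; "tool_pos": TCP position; "tcp_rot": TCP orientation; "ft_force": force on the tool from outside, world axes, zero at the start; "ft_torque": the same for the moment, N m; "finger_gap": opening from 0.0 (shut) to 1.0 (fully open).
Only numpy, scipy, OpenCV 4.12 (cv2) and the standard library are available. Lean on these libraries where they do the work, as an engineer would, in place of code of your own. Each camera call takes 0.05 s, during which the arm holds its last target. There are 200 camera calls.

## Working session

There is one attempt and no reset: what is moved stays moved. The work goes in short steps, Python scripts to look and compute and a tool call to move; the robot and the scene stay as the last step left them, time stands still between calls to the robot, and variables do not carry over. Pictures are saved under pics/ and viewed, about 12 in all and at most 16, crops included, and the job is handed in when it is done.

Besides the shell and the picture viewer there is one more tool, called after ">>>" as a command line: name --pt "numbers of a row" for each row, then --argument value for the rest. apply_moves: Moves the arm, as the interface text tells. Its arguments: {"type":"object","properties":{"deltas":{"type":"array"},"squeeze":{"type":"number"}},"required":["deltas"]}

```bash
mkdir -p pics; cat > h.py <<'E'
from rig import arm, cams
import numpy as np, cv2
from scipy.spatial.transform import Rotation as Ro
def grab(n):
    d=cams.get_image(n); h=d["img"].shape[0]
    d["f"]=h/2/np.tan(np.radians(d["vfov"])/2); return d
def save(d,fn,crop=None,s=1):
    im=d["img"][:,:,::-1]
    if crop: a,b,c,e=crop; im=im[b:e,a:c]
    cv2.imwrite("pics/"+fn,cv2.resize(im,None,fx=s,fy=s,interpolation=cv2.INTER_CUBIC))
def cloud(d):
    v,u=np.mgrid[:d["img"].shape[0],:d["img"].shape[1]]; z=d["depth"]
    P=np.stack([(u-d["cx"])/d["f"]*z,(v-d["cy"])/d["f"]*z,z],-1)
    return (P-d["t"])@d["R"]
def onplane(d,uv,h):
    uv=np.atleast_2d(uv).astype(float)
    r=np.c_[(uv[:,0]-d["cx"])/d["f"],(uv[:,1]-d["cy"])/d["f"],np.ones(len(uv))]@d["R"]
    c=-d["R"].T@d["t"]
    return c+r*((h-c[2])/r[:,2])[:,None]
E
python3 - <<'E'
from h import *
for n in("scene","top"):
    d=grab(n); save(d,n+"0.png",s=1.25); print(n,d["vfov"],d["cx"],d["cy"],d["f"],-d["R"].T@d["t"],d["R"].round(2).tolist())
    np.savez(n+"0.npz",**{k:d[k] for k in d})
s=arm.get_state();print(s)
E
```

```text
scene 43.30054850908896 312.899965494215 194.0526465008956 503.850220022922 [ 1.19490782 -0.54409396  0.97618536] [[0.56, 0.83, 0.02], [0.56, -0.36, -0.75], [-0.61, 0.43, -0.66]]
top 52.960464602090575 315.5623775262786 199.75584007078294 401.4847657405523 [ 0.30318019 -0.01891899  1.135099  ] [[-0.0, -1.0, 0.01], [-0.99, 0.0, -0.17], [0.17, -0.01, -0.99]]
{'time': 0.1, 'joint_positions': array([ 1.13602654e+00,  2.13321589e-01, -3.49904035e-02,  1.32350023e+00,
        1.34187755e-05,  1.57082739e+00]), 'qd': array([-0.00161219, -0.0001155 ,  0.00167696, -0.00017856,  0.00023017,
       -0.00059374]), 'joint_torque': array([-1.17420564e-03, -6.87254405e+01,  4.87801123e+01,  1.24599837e-02,
        1.94171889e-05, -1.65568116e-05]), 'tool_pos': array([0.21045306, 0.45317647, 0.19836071]), 'tcp_rot': array([ 8.42979663e-01,  5.37945192e-01, -4.31789355e-04,  2.67604796e-04]), 'ft_force': array([ 0.31042679, -0.48500552,  0.36726277]), 'ft_torque': array([ 0.02087819, -0.00114089, -0.02645763]), 'finger_gap': 1.0021867936184157}
```

View pics/scene0.png

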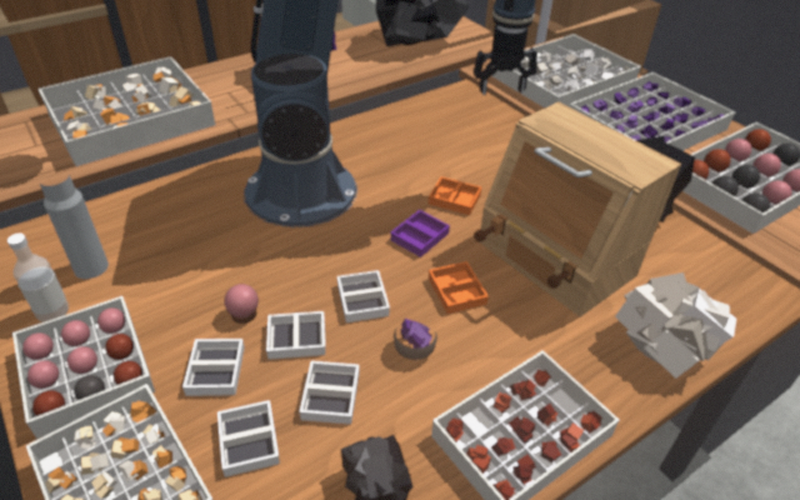

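View pics/top0.png

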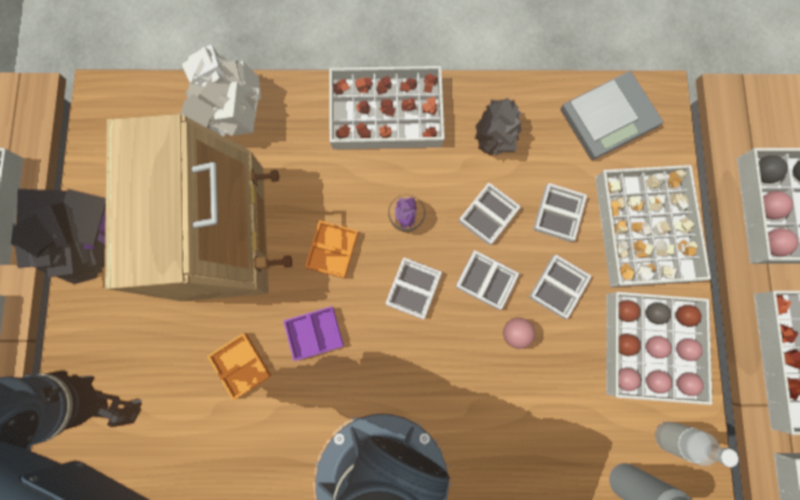

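The scene view shows the desk with its front to world −y and its two knobs at scene (485,232) and (557,282). In the top view, the tray-like things are:
- **White, empty, two compartments:** (490,213), (561,212), (414,287), (488,279) and (560,286). These fit the description.
- **Orange:** (332,248) and (239,365). These are look-alikes.
- **Purple:** (314,333). This is also a look-alike.

The geode is at (406,212) and the ball at (519,332).

```bash
cat >> h.py <<'E'
def trays(d,z=0.026,tol=.012):
    C=cloud(d); hsv=cv2.cvtColor(d["img"],cv2.COLOR_RGB2HSV)
    m=((hsv[...,1]<60)&(hsv[...,2]>120)&(abs(C[...,2]-z)<tol)).astype(np.uint8)
    m=cv2.morphologyEx(m,cv2.MORPH_CLOSE,np.ones((3,3)))
    out=[]
    for c in cv2.findContours(m,cv2.RETR_EXTERNAL,cv2.CHAIN_APPROX_NONE)[0]:
        if len(c)<40: continue
        p=onplane(d,c[:,0],z)[:,:2]
        (x,y),(w,h),a=cv2.minAreaRect((p*1000).astype(np.float32))
        if w<h: w,h,a=h,w,a+90
        if 95<w<135 and 75<h<108: out.append((x/1000,y/1000,(a+90)%180-90,w,h,c[:,0].mean(0)))
    return out
def knobdist(): pass
E
python3 - <<'E'
from h import *
for n in("top","scene"):
    d=dict(np.load(n+"0.npz")); print(n)
    for t in trays(d): print(np.round(t[:5],4),t[5].round())
    C=cloud(d)
    m=(abs(C[...,2]-.3)<.008)&(C[...,1]>.1)&(C[...,1]<.75)&(C[...,0]>.25)&(C[...,0]<.85)
    hsv=cv2.cvtColor(d["img"],cv2.COLOR_RGB2HSV)
    mt=m&(hsv[...,1]>60)
    lab,k,st,_=cv2.connectedComponentsWithStats(mt.astype(np.uint8))[0:4]
    i=1+st[1:,4].argmax() if 0 else 1+k_ if 0 else None
    nn,L,S,_=cv2.connectedComponentsWithStats(mt.astype(np.uint8)); i=1+S[1:,4].argmax()
    P=C[L==i]; r=cv2.minAreaRect((P[:,:2]*1000).astype(np.float32)); print("deskTop",r,P[:,2].mean(),S[i],cv2.boxPoints(r).round().tolist())
    # handle: grey above desk
    mh=(hsv[...,1]<50)&(C[...,2]>.22)&(C[...,2]<.34)&(C[...,1]>.15)&(C[...,1]<.45)&(C[...,0]>.4)&(C[...,0]<.7)
    P=C[mh]; print("handle n",len(P)); 
    if len(P): print(np.percentile(P,[5,50,95],axis=0).round(3).tolist())
    mk=(C[...,2]>.07)&(C[...,2]<.12)&(C[...,1]>.1)&(C[...,1]<.3)&(C[...,0]>.35)&(C[...,0]<.75)
    nn,L,S,ct=cv2.connectedComponentsWithStats(mk.astype(np.uint8))
    for j in range(1,nn):
        if S[j,4]>8: P=C[L==j]; print("knob?",ct[j].round(),S[j,4],P.min(0).round(3),P.max(0).round(3))
E
```

```text
top
[ 4.11900e-01 -6.96000e-02 -2.14737e+01  1.10617e+02  9.00028e+01] [330. 230.]
[  0.4143  -0.3967 -32.38   113.0287  92.5716] [448. 229.]
[  0.4294  -0.234   61.5817 110.6656  92.1192] [390. 223.]
[  0.5843  -0.4072 -18.3596 114.4723  92.4591] [448. 169.]
[  0.5815  -0.2446 -38.8368 113.9937  89.7242] [391. 170.]
deskTop ((540.8317260742188, 396.087890625), (300.703369140625, 144.19476318359375), 4.789148807525635) 0.30035926289866594 [  84   91   70  140 9138] [[385.0, 455.0], [397.0, 312.0], [697.0, 337.0], [685.0, 480.0]]
handle n 432
[[0.495, 0.278, 0.244], [0.549, 0.288, 0.301], [0.602, 0.322, 0.305]]
knob? [207. 181.] 1032 [0.398 0.188 0.07 ] [0.701 0.3   0.12 ]
scene
[  0.5896  -0.4104 -18.1525 116.647   89.9936] [197. 349.]
[  0.5868  -0.2485 -38.8453 118.4215  91.1855] [263. 312.]
[  0.421   -0.4007 -32.5104 117.5555  93.2561] [171. 292.]
[  0.4349  -0.2384  62.4422 109.8728 100.2356] [236. 266.]
[ 4.172000e-01 -7.380000e-02 -2.140120e+01  1.213317e+02  9.119230e+01] [289. 236.]
deskTop ((539.9327392578125, 394.27532958984375), (303.46429443359375, 148.06201171875), 5.1232194900512695) 0.2991433579997887 [ 412   82  132   73 4035] [[382.0, 454.0], [395.0, 307.0], [698.0, 334.0], [684.0, 482.0]]
handle n 273
[[0.495, 0.277, 0.276], [0.55, 0.288, 0.298], [0.601, 0.325, 0.303]]
knob? [429. 200.] 1831 [0.399 0.185 0.07 ] [0.701 0.3   0.12 ]
```

```bash
python3 - <<'E'
from h import *
a=dict(np.load("top0.npz")); im=cv2.resize(a["img"][120:280,150:500,::-1],None,fx=2.2,fy=2.2,interpolation=cv2.INTER_CUBIC); cv2.imwrite("pics/crop1.png",im)
E
```

```text
(no output)
```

View pics/crop1.png

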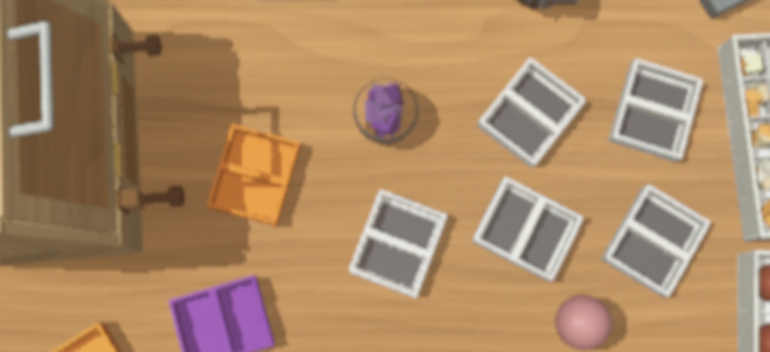

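The crop confirms five white trays at (532,111), (657,108), (398,243), (528,228) and (657,240). The look-alikes are orange at (255,175) and purple at (222,318). The left support at (150,197) already looks a little way out. Next I'll measure the knobs.

```bash
cat >> h.py <<'E'
YAW=np.radians(4.9); DX=np.array([-np.sin(YAW),np.cos(YAW),0]); DY=np.array([-np.cos(YAW),-np.sin(YAW),0]); O=np.array([.551,.268,0])
def w(dx,dy,z): return O+dx*DX+dy*DY+np.array([0,0,z])
def loc(P): q=P-O; return np.stack([q@DX,q@DY,q[...,2]],-1)
def Rt(yaw,tilt=0,):
    """tool down, x at yaw, then tilted about world dir of tool x: +tilt leans fingertips toward the +90deg side of x"""
    x=np.array([np.cos(yaw),np.sin(yaw),0]); n=np.array([-np.sin(yaw),np.cos(yaw),0])
    z=np.array([0,0,-1])*np.cos(tilt)+n*np.sin(tilt); return np.c_[x,np.cross(z,x),z]
def plan(*wps):
    """wps: (pos,R): prints turn first (tool axes), then shift in the turned tool axes"""
    s=arm.get_state(); p=s["tool_pos"]; R=Ro.from_quat(s["tcp_rot"]).as_matrix()
    print("t",round(s["time"],2),"p",p.round(4),"zaxis",R[:,2].round(3),"x",R[:,0].round(3),"gap",round(s["finger_gap"],3),"F",s["ft_force"].round(1),"q",s["joint_positions"].round(2))
    for q,T in wps:
        T=R if T is None else T
        r=Ro.from_matrix(R.T@T).as_rotvec(); print("turn",r.round(3),"shift",(T.T@(q-p)).round(4),"to",np.round(q,3)); p,R=q,T
E
python3 - <<'E'
from h import *
for n in("top","scene"):
    d=dict(np.load(n+"0.npz")); C=cloud(d); L=loc(C)
    for s in(1,-1):
        m=(L[...,0]<-.004)&(L[...,0]>-.15)&(abs(L[...,1]-.095*s)<.03)&(L[...,2]>.05)&(L[...,2]<.125)
        P=L[m]; k=P[P[:,0]<P[:,0].min()+.02]; print(n,s,len(P),P.min(0).round(3),P.max(0).round(3),"front",np.percentile(k,[5,50,95],axis=0).round(3).tolist())
    m=(L[...,2]>.05)&(L[...,2]<.11)&(abs(L[...,1])<.06)&(abs(L[...,0])<.05); print("front board x",np.percentile(L[m][:,0],[10,50,90]).round(3))
R=Rt(YAW,.25)
plan((np.array([.27,.19,.2]),R),(w(-.06,.095,.16),None),(w(-.05,.095,.09),None))
E
```

```text
top 1 207 [-0.071  0.068  0.076] [-0.004  0.107  0.117] front [[-0.071, 0.084, 0.088], [-0.064, 0.096, 0.1], [-0.053, 0.106, 0.105]]
top -1 116 [-0.053 -0.104  0.087] [-0.004 -0.066  0.117] front [[-0.053, -0.103, 0.093], [-0.046, -0.092, 0.101], [-0.035, -0.084, 0.105]]
front board x [-0.002 -0.001  0.003]
scene 1 233 [-0.075  0.065  0.054] [-0.004  0.107  0.116] front [[-0.074, 0.083, 0.081], [-0.07, 0.092, 0.095], [-0.058, 0.104, 0.103]]
scene -1 170 [-0.057 -0.12   0.052] [-0.004 -0.066  0.116] front [[-0.055, -0.107, 0.082], [-0.051, -0.097, 0.095], [-0.04, -0.084, 0.104]]
front board x [-0.004 -0.001  0.003]
t 0.1 p [0.2105 0.4532 0.1984] zaxis [-0.    -0.001 -1.   ] x [ 0.421  0.907 -0.001] gap 1.002 F [ 0.3 -0.5  0.4] q [ 1.14  0.21 -0.03  1.32  0.    1.57]
turn [0.227 0.132 1.045] shift [ 0.0368  0.2586 -0.0677] to [0.27 0.19 0.2 ]
turn [0. 0. 0.] shift [0.1916 0.016  0.0372] to [0.461 0.2   0.16 ]
turn [0. 0. 0.] shift [-0.      0.0076  0.0703] to [0.461 0.21  0.09 ]
```

>>> apply_moves --pt "0 0 0 0.025 0.0147 0.116 1" --pt "0 0 0 0.025 0.0147 0.116 1" --pt "0 0 0 0.025 0.0147 0.116 1" --pt "0 0 0 0.025 0.0147 0.116 1" --pt "0 0 0 0.025 0.0147 0.116 1" --pt "0 0 0 0.025 0.0147 0.116 1" --pt "0 0 0 0.025 0.0147 0.116 1" --pt "0 0 0 0.025 0.0147 0.116 1"

```text
time: 0.77
tool_pos: [0.2096, 0.4526, 0.1952]
tcp_rot: [0.99, 0.084, -0.007, -0.112]
ft_force: [0.3, -1.0, -0.6]
finger_gap: 0.999
```

>>> apply_moves --pt "0 0 0 0.025 0.0147 0.116 1" --pt "0.005 0.037 -0.0097 0 0 0 1" --pt "0.005 0.037 -0.0097 0 0 0 1" --pt "0.005 0.037 -0.0097 0 0 0 1" --pt "0.005 0.037 -0.0097 0 0 0 1" --pt "0.005 0.037 -0.0097 0 0 0 1" --pt "0.005 0.037 -0.0097 0 0 0 1" --pt "0.005 0.037 -0.0097 0 0 0 1"

```text
time: 1.43
tool_pos: [0.2498, 0.1921, 0.1934]
tcp_rot: [0.992, 0.02, -0.009, -0.126]
ft_force: [2.2, 0.1, 0.1]
finger_gap: 0.998
```

```bash
cat > p.py <<'E'
from h import *
E
python3 - <<'E'
from h import *
R=Rt(YAW,.25)
plan((w(-.08,.095,.15),R),(w(-.059,.095,.072),None))
E
```

```text
t 1.43 p [0.2498 0.1921 0.1934] zaxis [-0.023  0.249 -0.968] x [ 0.999  0.042 -0.013] gap 0.998 F [2.2 0.1 0.1] q [ 0.39 -0.27 -0.54  1.22  0.24  1.93]
turn [-0.003  0.002 -0.045] shift [0.2116 0.0399 0.0346] to [0.463 0.18  0.15 ]
turn [0. 0. 0.] shift [ 0.     -0.001   0.0808] to [0.461 0.201 0.072]
```

>>> apply_moves --pt "0 0 0 0 0 -0.045 1" --pt "0.0302 0.0057 0.005 0 0 0 1" --pt "0.0302 0.0057 0.005 0 0 0 1" --pt "0.0302 0.0057 0.005 0 0 0 1" --pt "0.0302 0.0057 0.005 0 0 0 1" --pt "0.0302 0.0057 0.005 0 0 0 1" --pt "0.0302 0.0057 0.005 0 0 0 1" --pt "0.0302 0.0057 0.005 0 0 0 1"

```text
time: 2.1
tool_pos: [0.4697, 0.1687, 0.1483]
tcp_rot: [0.991, 0.037, -0.004, -0.126]
ft_force: [-0.5, 0.4, 0.8]
finger_gap: 0.999
```

>>> apply_moves --pt "0 0 0.0135 0 0 0 1" --pt "0 0 0.0135 0 0 0 1" --pt "0 0 0.0135 0 0 0 1" --pt "0 0 0.0135 0 0 0 1" --pt "0 0 0.0135 0 0 0 1" --pt "0 0 0.0135 0 0 0 1" --pt "0 0 0 0 0 0 1" --pt "0 0 0 0 0 0 1"

```text
time: 2.77
tool_pos: [0.4723, 0.1878, 0.0613]
tcp_rot: [0.991, 0.035, -0.007, -0.125]
ft_force: [0.3, 0.2, -0.2]
finger_gap: 0.996
```

>>> apply_moves --pt "0 0 0 0 0 0 -1" --pt "0 0 0 0 0 0 -1" --pt "0 0 0 0 0 0 -1" --pt "0 0 0 0 0 0 -1" --pt "0 0 0 0 0 0 -1" --pt "0 0 0 0 0 0 -1" --pt "0 0 0 0 0 0 -1" --pt "0 0 0 0 0 0 -1" --squeeze 50

```text
time: 3.43
tool_pos: [0.4742, 0.1875, 0.0648]
tcp_rot: [0.991, 0.035, -0.005, -0.126]
ft_force: [-0.1, 0.1, 0.6]
finger_gap: 0.002
```

```bash
python3 - <<'E'
from h import *
p=arm.get_state()["tool_pos"]; print(loc(p))
plan((p-.121*DX,None)); d=grab("scene"); save(d,"s1.png",(330,80,560,260),3)
E
```

```text
[-0.07367683  0.08342698  0.0647787 ]
t 3.43 p [0.4742 0.1875 0.0648] zaxis [-0.018  0.249 -0.968] x [ 0.998  0.07  -0.001] gap 0.002 F [-0.1  0.1  0.6] q [ 0.21  0.26 -0.35  0.92  0.25  1.71]
turn [0. 0. 0.] shift [ 0.0018  0.1172 -0.0302] to [0.485 0.067 0.065]
```

View pics/s1.png

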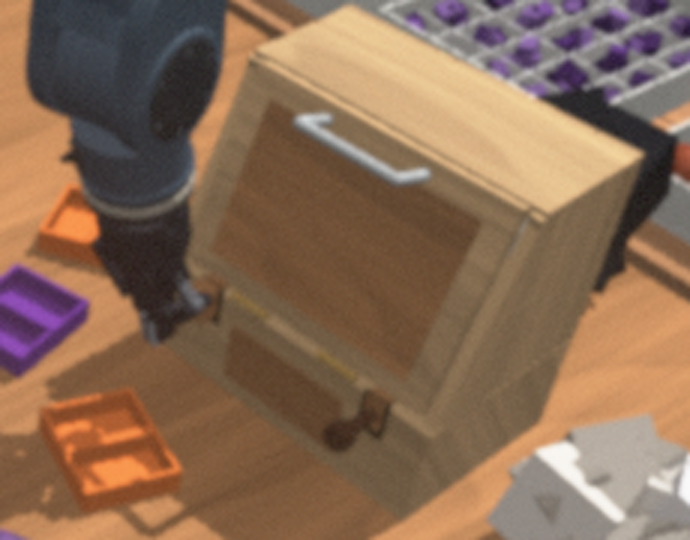

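The crop shows the shut fingers just in front of the left knob, so they closed on nothing (gap 0.002): the tool stopped 14 mm short. I'll open, lift and re-aim.

>>> apply_moves --pt "0 0 -0.012 0 0 0 1" --pt "0 0 -0.012 0 0 0 1" --pt "0 0 -0.012 0 0 0 1" --pt "0 0 -0.012 0 0 0 1" --pt "0 0 -0.012 0 0 0 1" --pt "0 0 0 0 0 0 1" --pt "0 0 0 0 0 0 1" --pt "0 0 0 0 0 0 1"

```text
time: 4.15
tool_pos: [0.4743, 0.172, 0.124]
tcp_rot: [0.991, 0.035, -0.006, -0.125]
ft_force: [-0.1, -0.5, 0.2]
finger_gap: 1.001
```

```bash
cat >> h.py <<'E'
def supports():
    for n in("top","scene"):
        L=loc(cloud(grab(n)))
        for s in(1,-1):
            m=(L[...,0]<-.02)&(L[...,0]>-.25)&(abs(L[...,1]-.095*s)<.012)&(L[...,2]>.082)&(L[...,2]<.106)
            P=L[m]; print(n,"LR"[s<0],"front",np.percentile(P[:,0],[0,2,6]).round(3) if len(P) else None,len(P))
E
python3 - <<'E'
from h import *
supports()
R=Rt(YAW,.25)
plan((w(-.075,.095,.13),R),(w(-.059,.095,.072),None))
E
```

```text
top L front None 0
top R front None 0
scene L front [-0.074 -0.074 -0.074] 96
scene R front [-0.056 -0.055 -0.055] 107
t 4.25 p [0.474  0.172  0.1236] zaxis [-0.021  0.248 -0.969] x [ 0.997  0.071 -0.004] gap 0.997 F [ 1.2  0.2 -0.7] q [ 0.18  0.22 -0.25  1.08  0.25  1.68]
turn [-0.002 -0.    -0.015] shift [-0.01   -0.0152 -0.0027] to [0.463 0.185 0.13 ]
turn [0. 0. 0.] shift [ 0.     -0.0012  0.0602] to [0.461 0.201 0.072]
```

>>> apply_moves --pt "-0.005 -0.0082 -0.0014 0 0 -0.015 1" --pt "-0.005 -0.0082 -0.0014 0 0 0 1" --pt "0 0 0 0 0 0 1" --pt "0 0 0.012 0 0 0 1" --pt "0 0 0.012 0 0 0 1" --pt "0 0 0.012 0 0 0 1" --pt "0 0 0.012 0 0 0 1" --pt "0 0 0.012 0 0 0 1"

```text
time: 4.92
tool_pos: [0.4596, 0.2055, 0.072]
tcp_rot: [0.991, 0.045, -0.004, -0.126]
ft_force: [-0.3, -0.7, -0.0]
finger_gap: 1.001
```

```bash
python3 - <<'E'
from h import *
print(loc(arm.get_state()["tool_pos"]).round(4)); plan((w(-.059,.095,.072),Rt(YAW,.25)))
E
```

```text
[-0.0545  0.0965  0.072 ]
t 4.92 p [0.4596 0.2055 0.072 ] zaxis [-0.019  0.249 -0.968] x [0.996 0.09  0.003] gap 1.001 F [-0.3 -0.7 -0. ] q [ 0.25  0.24 -0.37  0.93  0.25  1.74]
turn [-0.002 -0.002  0.005] shift [ 0.0015  0.0044 -0.0011] to [0.461 0.201 0.072]
```

>>> apply_moves --pt "0 0.004 -0.001 0 0 0 -1" --pt "0 0 0 0 0 0 -1" --pt "0 0 0 0 0 0 -1" --pt "0 0 0 0 0 0 -1" --pt "0 0 0 0 0 0 -1" --pt "0 0 0 0 0 0 -1" --pt "0 0 0 0 0 0 -1" --pt "0 0 0 0 0 0 -1" --squeeze 40

```text
time: 5.58
tool_pos: [0.4596, 0.2016, 0.0732]
tcp_rot: [0.991, 0.046, -0.004, -0.126]
ft_force: [0.6, 0.1, 0.4]
finger_gap: -0.0
```

>>> apply_moves --pt "0 0.0145 -0.0037 0 0 0 -1" --pt "0 0.0145 -0.0037 0 0 0 -1" --pt "0 0.0145 -0.0037 0 0 0 -1" --pt "0 0.0145 -0.0037 0 0 0 -1" --pt "0 0.0145 -0.0037 0 0 0 -1" --pt "0 0.0145 -0.0037 0 0 0 -1" --pt "0 0.0145 -0.0037 0 0 0 -1" --pt "0 0 0 0 0 0 -1"

```text
time: 6.25
tool_pos: [0.4697, 0.0937, 0.0739]
tcp_rot: [0.991, 0.047, -0.003, -0.126]
ft_force: [-0.7, -0.5, -1.7]
finger_gap: 0.002
```

```bash
python3 - <<'E'
from h import *
p=arm.get_state()["tool_pos"];print(loc(p).round(4)); plan((w(-.059-.12,.095,.072),None)); supports()
E
```

```text
[-0.1667  0.0959  0.0739]
t 6.25 p [0.4697 0.0937 0.0739] zaxis [-0.018  0.249 -0.968] x [0.996 0.094 0.005] gap 0.002 F [-0.7 -0.5 -1.7] q [ 0.01  0.24 -0.35  0.99  0.25  1.49]
turn [0. 0. 0.] shift [ 0.0008  0.0124 -0.0012] to [0.472 0.082 0.072]
top L front [-0.072 -0.071 -0.071] 136
top R front [-0.054 -0.053 -0.053] 81
scene L front [-0.185 -0.073 -0.073] 136
scene R front [-0.056 -0.055 -0.055] 111
```

```bash
cat >> h.py <<'E'
def proj(d,X):
    c=d["R"]@X+d["t"]; return np.array([d["cx"]+d["f"]*c[0]/c[2],d["cy"]+d["f"]*c[1]/c[2]])
E
python3 - <<'E'
from h import *
ims=[]
s=arm.get_state(); R=Ro.from_quat(s["tcp_rot"]).as_matrix(); p=s["tool_pos"]
for n in("scene","top"):
    d=grab(n); d["img"]=d["img"].copy()
    for X,c in((p,(255,0,0)),(p-R[:,2]*.1,(0,255,0)),(p+R[:,0]*.05,(0,0,255)),(w(-.064,.095,.09),(255,255,0))):
        u=proj(d,X); print(n,u.round()); cv2.circle(d["img"],tuple(int(t) for t in u.round()),1,c,-1)
    u=proj(d,p).astype(int); im=d["img"][max(0,u[1]-70):u[1]+70,u[0]-70:u[0]+70,::-1]; ims.append(cv2.resize(im,(400,400)))
cv2.imwrite("pics/s2.png",np.hstack(ims))
E
```

```text
scene [355. 209.]
scene [350. 184.]
scene [368. 219.]
scene [383. 189.]
top [269. 207.]
top [275. 200.]
top [268. 188.]
top [230. 209.]
```

View pics/s2.png

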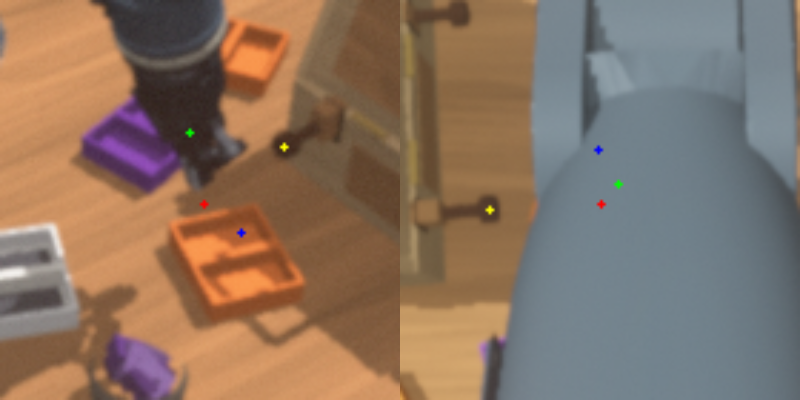

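```bash
python3 - <<'E'
from h import *
d=grab("scene"); save(d,"s3.png",(310,130,390,230),6)
C=cloud(d); L=loc(C); p=arm.get_state()["tool_pos"]; q=loc(p)
m=(abs(C[...,0]-p[0])<.1)&(abs(C[...,1]-p[1])<.12)&(C[...,2]>.045)&(C[...,2]<.16)
P=C[m]-p
for a,b in((-.03,0),(0,.02),(.02,.04),(.04,.06),(.06,.09)):
    k=P[(P[:,2]>=a)&(P[:,2]<b)]
    if len(k): print(a,b,len(k),k.min(0).round(3),k.max(0).round(3))
E
```

```text
0 0.02 41 [-0.017  0.09   0.004] [0.006 0.119 0.02 ]
0.02 0.04 61 [-0.017 -0.023  0.02 ] [0.015 0.119 0.04 ]
0.04 0.06 46 [-0.013 -0.028  0.041] [ 0.018 -0.005  0.059]
0.06 0.09 84 [-0.034 -0.04   0.06 ] [ 0.037 -0.009  0.086]
```

View pics/s3.png

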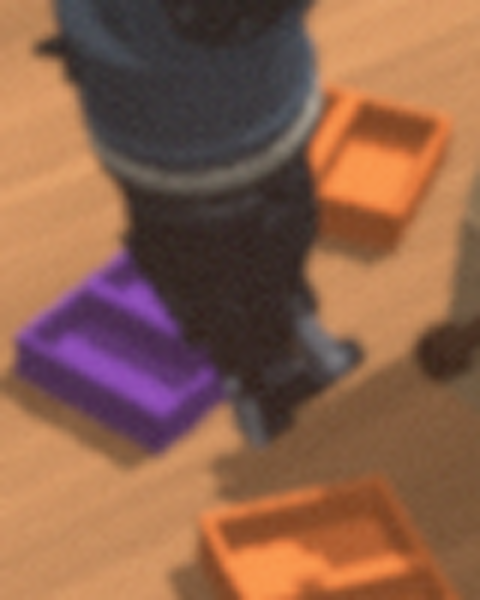

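```bash
python3 - <<'E'
from h import *
d=grab("scene"); C=cloud(d); s=arm.get_state(); R=Ro.from_quat(s["tcp_rot"]).as_matrix(); p=s["tool_pos"]
print("tool-frame points (mm), rows v 180..204, cols 346..370")
T=((C-p)@R*1000).round().astype(int)
for v in range(182,206,2): print(v,[tuple(T[v,u]) if abs(T[v,u]).max()<150 else '-' for u in range(346,371,3)])
E
```

```text
tool-frame points (mm), rows v 180..204, cols 346..370
182 [(np.int64(14), np.int64(20), np.int64(-138)), (np.int64(21), np.int64(17), np.int64(-140)), (np.int64(28), np.int64(13), np.int64(-143)), (np.int64(36), np.int64(10), np.int64(-146)), (np.int64(38), np.int64(4), np.int64(-142)), (np.int64(40), np.int64(-4), np.int64(-136)), (np.int64(-123), np.int64(-136), np.int64(111)), (np.int64(-116), np.int64(-141), np.int64(111)), (np.int64(-111), np.int64(-149), np.int64(114))]
184 [(np.int64(12), np.int64(20), np.int64(-129)), (np.int64(18), np.int64(16), np.int64(-130)), (np.int64(26), np.int64(13), np.int64(-133)), (np.int64(37), np.int64(12), np.int64(-141)), (np.int64(43), np.int64(8), np.int64(-142)), (np.int64(42), np.int64(-1), np.int64(-133)), (np.int64(-117), np.int64(-130), np.int64(111)), (np.int64(-112), np.int64(-137), np.int64(113)), (np.int64(-108), np.int64(-145), np.int64(116))]
186 [(np.int64(6), np.int64(18), np.int64(-114)), (np.int64(20), np.int64(18), np.int64(-126)), (np.int64(23), np.int64(12), np.int64(-122)), (np.int64(35), np.int64(12), np.int64(-132)), (np
[... 3273 characters left out ...]
64(-40)), (np.int64(16), np.int64(7), np.int64(-49)), (np.int64(-70), np.int64(-63), np.int64(93)), (np.int64(-64), np.int64(-69), np.int64(94)), (np.int64(-59), np.int64(-76), np.int64(96)), (np.int64(-55), np.int64(-83), np.int64(99)), (np.int64(-48), np.int64(-89), np.int64(99))]
204 [(np.int64(-87), np.int64(-33), np.int64(88)), (np.int64(-80), np.int64(-38), np.int64(87)), (np.int64(5), np.int64(10), np.int64(-33)), (np.int64(-69), np.int64(-51), np.int64(90)), (np.int64(-63), np.int64(-57), np.int64(91)), (np.int64(-57), np.int64(-63), np.int64(91)), (np.int64(-54), np.int64(-71), np.int64(96)), (np.int64(-47), np.int64(-77), np.int64(96)), (np.int64(-41), np.int64(-82), np.int64(96))]
```

```bash
python3 - <<'E'
from h import *
d=grab("scene"); C=cloud(d); s=arm.get_state(); R=Ro.from_quat(s["tcp_rot"]).as_matrix(); p=s["tool_pos"]
T=((C-p)@R*1000).round().astype(int)
m=(abs(T[...,0])<25)&(abs(T[...,1])<25)&(T[...,2]>-60)&(T[...,2]<25)
for v in range(200,214):
    print(v,[(u,*map(int,T[v,u])) for u in np.where(m[v])[0]])
for X in((0,0,0),(0,11,0),(10,11,0),(10,-11,0),(0,0,-20)): print(X,proj(d,p+R@np.array(X)/1000).round(1))
print(s["joint_positions"].round(4),p.round(4),d["depth"][206:212,350:360].round(3).tolist()[0])
E
```

```text
200 [(np.int64(348), -8, 11, -40), (np.int64(349), 0, 13, -49), (np.int64(350), 0, 10, -47), (np.int64(351), 7, 12, -54), (np.int64(352), 7, 9, -52), (np.int64(353), 13, 10, -57), (np.int64(354), 13, 7, -55), (np.int64(355), 16, 6, -55), (np.int64(356), 15, 2, -51), (np.int64(357), 12, -3, -44), (np.int64(358), 13, -5, -43)]
201 [(np.int64(349), -2, 12, -42), (np.int64(350), 2, 12, -46), (np.int64(351), 5, 11, -47), (np.int64(352), 8, 10, -50), (np.int64(353), 9, 8, -48), (np.int64(354), 14, 8, -52), (np.int64(355), 13, 4, -48), (np.int64(356), 14, 2, -46), (np.int64(357), 15, -1, -45)]
202 [(np.int64(349), -3, 12, -38), (np.int64(350), -1, 11, -38), (np.int64(351), 2, 10, -40), (np.int64(352), 7, 10, -44), (np.int64(353), 9, 8, -44), (np.int64(354), 14, 9, -49), (np.int64(355), 14, 6, -47)]
203 [(np.int64(351), 4, 12, -39), (np.int64(352), 7, 11, -40), (np.int64(353), 7, 7, -37), (np.int64(354), 13, 8, -43), (np.int64(355), 13, 6, -41)]
204 [(np.int64(352), 10, 13, -41), (np.int64(353), 8, 9, -36)]
205 []
206 []
207 []
208 []
209 []
210 []
211 []
212 []
213 []
(0, 0, 0) [354.9 208.6]
(0, 11, 0) [351.9 211.1]
(10, 11, 0) [354.5 213.2]
(10, -11, 0) [360.6 208.1]
(0, 0, -20) [354. 204.]
[ 0.0193  0.2392 -0.3549  0.9911  0.2529  1.4911] [0.4693 0.0962 0.0739] [1.434999942779541, 1.440000057220459, 1.434999942779541, 1.4420000314712524, 1.437999963760376, 1.434999942779541, 1.434000015258789, 1.434999942779541, 1.440000057220459, 1.434999942779541]
```

```bash
python3 - <<'E'
from h import *
R=Ro.from_quat([0.84298,0.537945,-.00043,.00027]).as_matrix(); p=np.array([.21045,.45318,.19836])
for n in("scene","top"):
    d=dict(np.load(n+"0.npz")); C=cloud(d); T=((C-p)@R*1000)
    m=(abs(T[...,0])<80)&(abs(T[...,1])<30)&(T[...,2]>-150)&(T[...,2]<40)&(d["depth"]>0)
    P=T[m]; print(n,len(P))
    for a in range(-80,80,10):
        k=P[(P[:,0]>=a)&(P[:,0]<a+10)]
        if len(k): print(a,len(k),"y",np.percentile(k[:,1],[2,98]).round(),"z",np.percentile(k[:,2],[2,50,98,100]).round())
E
```

```text
scene 954
-80 52 y [-12.  17.] z [-142. -115.  -94.  -94.]
-70 82 y [-10.  17.] z [-149. -130.  -91.  -89.]
-60 85 y [-6. 16.] z [-148.  -88.  -52.  -49.]
-50 93 y [-12.  18.] z [-146. -100.  -52.  -45.]
-40 71 y [-13.  21.] z [-148. -120. -102.  -96.]
-30 54 y [-9. 27.] z [-148. -132. -110. -110.]
-20 44 y [ 8. 24.] z [-148. -135. -105. -102.]
-10 42 y [ 5. 23.] z [-149. -131. -106. -106.]
0 48 y [ 6. 23.] z [-146. -128. -108. -106.]
10 45 y [ 7. 26.] z [-146. -130. -109. -107.]
20 43 y [ 5. 24.] z [-148. -132. -109. -108.]
30 38 y [ 5. 22.] z [-149. -120.  -73.  -51.]
40 98 y [-11.  17.] z [-147.  -77.  -47.  -47.]
50 83 y [-5. 15.] z [-148. -119.  -59.  -51.]
60 71 y [-9. 18.] z [-149. -113.  -92.  -87.]
70 5 y [10. 15.] z [-107. -102.  -97.  -97.]
top 775
-80 68 y [-9. 14.] z [-126. -105.  -95.  -95.]
-70 189 y [-9. 15.] z [-150. -133.  -98.  -93.]
-60 80 y [-8. 14.] z [-150. -135.  -57.  -51.]
-50 118 y [-3. 15.] z [-149. -106.  -51.  -46.]
-40 116 y [-12.  19.] z [-150. -120. -108. -106.]
-30 64 y [ 4. 21.] z [-145. -129. -107. -107.]
-20 28 y [13. 22.] z [-140. -135. -120. -117.]
-10 1 y [21. 21.] z [-131. -131. -131. -131.]
40 38 y [ 2. 14.] z [-81. -59. -46. -46.]
50 11 y [ 9. 15.] z [-124.  -89.  -61.  -59.]
60 53 y [ 9. 15.] z [-139. -113.  -91.  -89.]
70 9 y [13. 14.] z [-125. -109.  -99.  -99.]
```

Two camera views agree that the real fingertips sit 34 mm behind the reported TCP along tool z. The open tips are at z = −47 where −13 was expected, and the gripper body is at −107 where −73 was expected. I'll put that correction into the helper and redo the grasp.

```bash
cat >> h.py <<'E'
OFF=np.array([0,.002,-.034])
def tip():
    s=arm.get_state(); R=Ro.from_quat(s["tcp_rot"]).as_matrix(); return s,s["tool_pos"]+R@OFF,R
def plan(*wps):
    """wps: (fingertip pos,R): turn first (about TCP; tool axes), then shift in turned axes"""
    s,p,R=tip(); t=s["tool_pos"]
    print("t",round(s["time"],2),"tip",p.round(4),"loc",loc(p).round(4),"z",R[:,2].round(3),"x",R[:,0].round(3),"gap",round(s["finger_gap"],3),"F",s["ft_force"].round(1),"q",s["joint_positions"].round(2))
    for q,T in wps:
        T=R if T is None else T
        r=Ro.from_matrix(R.T@T).as_rotvec(); g=q-T@OFF; print("turn",r.round(3),"shift",(T.T@(g-t)).round(4),"to",np.round(q,3)); t,R=g,T
E
python3 - <<'E'
from h import *
R=Rt(YAW,.25)
plan((w(-.085,.095,.13),R),(w(-.060,.095,.072),None))
E
```

```text
t 6.6 tip [0.4701 0.0858 0.1063] loc [-0.1747  0.0961  0.1063] z [-0.019  0.25  -0.968] x [0.995 0.096 0.005] gap -0.001 F [-0.4 -0.1  0.4] q [ 0.02  0.24 -0.35  0.99  0.25  1.49]
turn [-0.003 -0.003  0.012] shift [ 0.0011 -0.0926 -0.0008] to [0.464 0.175 0.13 ]
turn [0. 0. 0.] shift [ 0.     -0.0099  0.0624] to [0.461 0.2   0.072]
```

>>> apply_moves --pt "0 0 -0.002 0 0 0.01 1" --pt "0 -0.0185 0 0 0 0 1" --pt "0 -0.0185 0 0 0 0 1" --pt "0 -0.0185 0 0 0 0 1" --pt "0 -0.0185 0 0 0 0 1" --pt "0 -0.0185 0 0 0 0 1" --pt "0 0 0 0 0 0 1" --pt "0 0 0 0 0 0 1"

```text
time: 7.27
tool_pos: [0.4605, 0.1909, 0.1011]
tcp_rot: [0.991, 0.042, -0.004, -0.127]
ft_force: [0.8, 0.9, -0.6]
finger_gap: 1.003
```

```bash
python3 - <<'E'
from h import *
R=Rt(YAW,.25)
plan((w(-.060,.095,.072),R))
E
```

```text
t 7.27 tip [0.4613 0.1804 0.1335] loc [-0.0796  0.0968  0.1335] z [-0.019  0.25  -0.968] x [0.996 0.085 0.002] gap 1.003 F [ 0.8  0.9 -0.6] q [ 0.22  0.21 -0.32  1.    0.25  1.71]
turn [-0.004 -0.002 -0.   ] shift [ 0.0018 -0.0036  0.0644] to [0.461 0.2   0.072]
```

>>> apply_moves --pt "0 -0.0006 0.011 0 0 0 1" --pt "0 -0.0006 0.011 0 0 0 1" --pt "0 -0.0006 0.011 0 0 0 1" --pt "0 -0.0006 0.011 0 0 0 1" --pt "0 -0.0006 0.011 0 0 0 1" --pt "0 -0.0006 0.01 0 0 0 1" --pt "0 0 0 0 0 0 -1" --pt "0 0 0 0 0 0 -1"

```text
time: 7.93
tool_pos: [0.4592, 0.2085, 0.0366]
tcp_rot: [0.991, 0.041, -0.004, -0.126]
ft_force: [0.4, 0.3, 0.6]
finger_gap: 0.746
```

>>> apply_moves --pt "0 0 0 0 0 0 -1" --pt "0 0 0 0 0 0 -1" --pt "0 0 0 0 0 0 -1" --pt "0 0 0 0 0 0 -1" --pt "0 0 0 0 0 0 -1" --pt "0 0 0 0 0 0 -1" --pt "0 0 0 0 0 0 -1" --pt "0 0 0 0 0 0 -1"

```text
time: 8.6
tool_pos: [0.4598, 0.2074, 0.0379]
tcp_rot: [0.991, 0.04, -0.004, -0.126]
ft_force: [0.5, 0.1, -4.9]
finger_gap: 0.288
```

```bash
python3 - <<'E'
from h import *
s,p,R=tip(); plan((p-.118*DX,None))
E
```

```text
t 8.6 tip [0.4605 0.197  0.0703] loc [-0.0631  0.0962  0.0703] z [-0.018  0.25  -0.968] x [0.997 0.081 0.002] gap 0.288 F [ 0.5  0.1 -4.9] q [ 0.25  0.27 -0.42  0.84  0.25  1.75]
turn [0. 0. 0.] shift [ 0.0006  0.1142 -0.0295] to [0.471 0.079 0.07 ]
```

>>> apply_moves --pt "0 0.0143 -0.0037 0 0 0 -1" --pt "0 0.0143 -0.0037 0 0 0 -1" --pt "0 0.0143 -0.0037 0 0 0 -1" --pt "0 0.0143 -0.0037 0 0 0 -1" --pt "0 0.0143 -0.0037 0 0 0 -1" --pt "0 0.0143 -0.0037 0 0 0 -1" --pt "0 0.0143 -0.0037 0 0 0 -1" --pt "0 0.0143 -0.0037 0 0 0 -1"

```text
time: 9.27
tool_pos: [0.4698, 0.0885, 0.038]
tcp_rot: [0.991, 0.043, -0.004, -0.128]
ft_force: [0.5, 19.0, -9.3]
finger_gap: 0.284
```

```bash
python3 - <<'E'
from h import *
plan((w(-.063-.12,.0962,.0703),None)); supports()
E
```

```text
t 9.27 tip [0.4706 0.0779 0.0704] loc [-0.1825  0.0964  0.0704] z [-0.018  0.252 -0.967] x [0.996 0.085 0.004] gap 0.284 F [ 0.5 19.  -9.3] q [ 0.    0.27 -0.41  0.91  0.26  1.48]
turn [0. 0. 0.] shift [ 0.0002  0.0005 -0.0001] to [0.471 0.077 0.07 ]
top L front [-0.127 -0.126 -0.118] 62
top R front [-0.054 -0.053 -0.053] 84
scene L front [-0.202 -0.196 -0.189] 230
scene R front [-0.057 -0.055 -0.055] 106
```

>>> apply_moves --pt "0 0 0 0 0 0 1" --pt "0 0 0 0 0 0 1" --pt "0 0 0 0 0 0 1" --pt "0 0 0 0 0 0 1" --pt "0 0 -0.02 0 0 0 1" --pt "0 0 -0.02 0 0 0 1" --pt "0 0 -0.02 0 0 0 1" --pt "0 0 -0.01 0 0 0 1"

```text
time: 10.03
tool_pos: [0.4696, 0.0732, 0.1071]
tcp_rot: [0.991, 0.044, -0.005, -0.127]
ft_force: [0.2, 0.6, 0.2]
finger_gap: 1.005
```

```bash
python3 - <<'E'
from h import *
R=Rt(YAW,.25)
plan((w(-.062,-.095,.135),R),(w(-.043,-.095,.072),None))
E
```

```text
t 10.03 tip [0.4705 0.0628 0.1395] loc [-0.1976  0.0977  0.1395] z [-0.021  0.251 -0.968] x [0.996 0.087 0.001] gap 1.005 F [0.2 0.6 0.2] q [-0.03  0.22 -0.29  1.09  0.25  1.45]
turn [-0.005 -0.001  0.002] shift [ 0.1927 -0.1301  0.0379] to [0.651 0.214 0.135]
turn [0. 0. 0.] shift [ 0.     -0.0028  0.0657] to [0.649 0.233 0.072]
```

>>> apply_moves --pt "0.0275 -0.0186 0.0054 0 0 0 1" --pt "0.0275 -0.0186 0.0054 0 0 0 1" --pt "0.0275 -0.0186 0.0054 0 0 0 1" --pt "0.0275 -0.0186 0.0054 0 0 0 1" --pt "0.0275 -0.0186 0.0054 0 0 0 1" --pt "0.0275 -0.0186 0.0054 0 0 0 1" --pt "0.0275 -0.0186 0.0054 0 0 0 1" --pt "0 0 0 0 0 0 1"

```text
time: 10.7
tool_pos: [0.6575, 0.2363, 0.1082]
tcp_rot: [0.991, 0.045, -0.001, -0.127]
ft_force: [1.0, -0.6, 0.3]
finger_gap: 0.999
```

```bash
python3 - <<'E'
from h import *
R=Rt(YAW,.25)
plan((w(-.043,-.095,.072),R))
E
```

```text
t 10.7 tip [0.6582 0.2258 0.1406] loc [-0.0512 -0.1032  0.1406] z [-0.014  0.252 -0.968] x [0.996 0.089 0.009] gap 0.999 F [ 1.  -0.6  0.3] q [0.22 0.61 0.3  1.22 0.25 1.71]
turn [-0.005 -0.008  0.006] shift [-0.0084  0.0092  0.0685] to [0.649 0.233 0.072]
```

>>> apply_moves --pt "-0.004 0.0046 0.005 0 0 0 1" --pt "-0.004 0.0046 0.012 0 0 0 1" --pt "0 0 0.013 0 0 0 1" --pt "0 0 0.013 0 0 0 1" --pt "0 0 0.013 0 0 0 1" --pt "0 0 0.012 0 0 0 1" --pt "0 0 0 0 0 0 -1" --pt "0 0 0 0 0 0 -1"

```text
time: 11.37
tool_pos: [0.6431, 0.2437, 0.0347]
tcp_rot: [0.991, 0.046, -0.002, -0.126]
ft_force: [0.6, 0.0, 0.2]
finger_gap: 0.75
```

>>> apply_moves --pt "0 0 0 0 0 0 -1" --pt "0 0 0 0 0 0 -1" --pt "0 0 0 0 0 0 -1" --pt "0 0 0 0 0 0 -1" --pt "0 0 0 0 0 0 -1" --pt "0 0 0 0 0 0 -1" --pt "0 0 0 0 0 0 -1" --pt "0 0 0 0 0 0 -1"

```text
time: 12.03
tool_pos: [0.6482, 0.2419, 0.0376]
tcp_rot: [0.991, 0.046, 0.003, -0.126]
ft_force: [2.4, 3.1, -8.6]
finger_gap: 0.289
```

```bash
python3 - <<'E'
from h import *
s,p,R=tip(); plan((p-.135*DX,None))
E
```

```text
t 12.03 tip [0.6486 0.2315 0.07  ] loc [-0.0447 -0.0941  0.07  ] z [-0.005  0.25  -0.968] x [0.996 0.09  0.018] gap 0.289 F [ 2.4  3.1 -8.6] q [0.23 0.62 0.13 1.03 0.25 1.72]
turn [0. 0. 0.] shift [-0.0006  0.1307 -0.0337] to [0.66  0.097 0.07 ]
```

Gripped. Pulling out the right support.

>>> apply_moves --pt "0 0.0163 -0.0042 0 0 0 -1" --pt "0 0.0163 -0.0042 0 0 0 -1" --pt "0 0.0163 -0.0042 0 0 0 -1" --pt "0 0.0163 -0.0042 0 0 0 -1" --pt "0 0.0163 -0.0042 0 0 0 -1" --pt "0 0.0163 -0.0042 0 0 0 -1" --pt "0 0.0163 -0.0042 0 0 0 -1" --pt "0 0.0163 -0.0042 0 0 0 -1"

```text
time: 12.7
tool_pos: [0.6595, 0.1077, 0.0376]
tcp_rot: [0.991, 0.049, 0.002, -0.127]
ft_force: [2.9, 2.8, -8.1]
finger_gap: 0.284
```

```bash
python3 - <<'E'
from h import *
plan(); supports()
E
```

```text
t 12.7 tip [0.6599 0.0971 0.07  ] loc [-0.1795 -0.0939  0.07  ] z [-0.008  0.253 -0.967] x [0.995 0.096 0.017] gap 0.284 F [ 2.9  2.8 -8.1] q [0.03 0.62 0.14 1.09 0.26 1.5 ]
top L front [-0.067 -0.066 -0.063] 28
top R front [-0.084 -0.082 -0.079] 71
scene L front [-0.192 -0.191 -0.189] 186
scene R front [-0.198 -0.193 -0.191] 238
```

>>> apply_moves --pt "0 0.004 -0.001 0 0 0 -1" --pt "0 0.004 -0.001 0 0 0 -1" --pt "0 0 0 0 0 0 1" --pt "0 0 0 0 0 0 1" --pt "0 0 0 0 0 0 1" --pt "0 0 0 0 0 0 1" --pt "0 0 -0.02 0 0 0 1" --pt "0 0 -0.02 0 0 0 1"

```text
time: 13.47
tool_pos: [0.6585, 0.0967, 0.0762]
tcp_rot: [0.99, 0.051, 0.001, -0.131]
ft_force: [0.2, 0.1, 0.4]
finger_gap: 1.004
```

>>> apply_moves --pt "0 0.01 -0.04 0 0 0 1" --pt "0 0.01 -0.04 0 0 0 1" --pt "0 0.01 -0.04 0 0 0 1" --pt "0 0.01 -0.04 0 0 0 1" --pt "0 0.01 -0.04 0 0 0 1" --pt "0 0 0 0 0 0 1" --pt "0 0 0 0 0 0 1" --pt "0 0 0 0 0 0 1"

```text
time: 14.13
tool_pos: [0.6661, -0.0027, 0.2639]
tcp_rot: [0.99, 0.052, 0.006, -0.129]
ft_force: [-0.3, 0.5, -0.0]
finger_gap: 0.999
```

```bash
python3 - <<'E'
from h import *
supports()
for n in("scene",):
    d=grab(n); L=loc(cloud(d)); hsv=cv2.cvtColor(d["img"],cv2.COLOR_RGB2HSV)
    m=(hsv[...,1]<60)&(abs(L[...,1])<.04)&(L[...,0]>-.03)&(L[...,0]<.045)&(L[...,2]>.26)&(L[...,2]<.33)
    P=L[m]; print(len(P),np.percentile(P,[5,50,95],axis=0).round(3).tolist())
    m=(abs(L[...,1])<.1)&(L[...,2]>.14)&(L[...,2]<.27)&(L[...,0]<.07)&(L[...,0]>-.05)&(hsv[...,1]>70)
    P=L[m]; a,b=np.polyfit(P[:,2]-.11,P[:,0],1); print("flap lean deg",np.degrees(np.arctan(a)),b)
plan((w(.02,0,.37),Rt(YAW+np.pi/2,0)),(w(.02,0,.28),None))
E
```

```text
top L front [-0.189 -0.189 -0.187] 124
top R front [-0.191 -0.19  -0.187] 250
scene L front [-0.193 -0.19  -0.189] 275
scene R front [-0.194 -0.192 -0.191] 386
114 [[0.009, -0.036, 0.296], [0.013, -0.0, 0.301], [0.018, 0.035, 0.303]]
flap lean deg 17.93946472715386 -0.001998522195473475
t 14.28 tip [ 0.6655 -0.0125  0.2946] loc [-0.2893 -0.0902  0.2946] z [-0.006  0.256 -0.967] x [0.995 0.103 0.021] gap 1.002 F [-1.3  0.2 -1.1] q [-0.14  0.65  0.77  1.72  0.26  1.32]
turn [-0.187 -0.217 -1.541] shift [ 0.2987 -0.0927 -0.0738] to [0.549 0.288 0.37 ]
turn [0. 0. 0.] shift [0.   0.   0.09] to [0.549 0.288 0.28 ]
```

>>> apply_moves --pt "0 0 0 -0.0144 -0.0167 -0.1185 -0.3" --pt "0 0 0 -0.0144 -0.0167 -0.1185 -0.3" --pt "0 0 0 -0.0144 -0.0167 -0.1185 -0.3" --pt "0 0 0 -0.0144 -0.0167 -0.1185 -0.3" --pt "0 0 0 -0.0144 -0.0167 -0.1185 -0.3" --pt "0 0 0 -0.0144 -0.0167 -0.1185 -0.3" --pt "0 0 0 -0.0144 -0.0167 -0.1185 -0.3" --pt "0 0 0 -0.0144 -0.0167 -0.1185 -0.3"

```text
time: 14.95
tool_pos: [0.6605, 0.0023, 0.2526]
tcp_rot: [0.853, 0.519, -0.007, -0.057]
ft_force: [0.2, 0.5, -0.6]
finger_gap: 0.35
```

>>> apply_moves --pt "0 0 0 -0.0144 -0.0167 -0.1185 -0.3" --pt "0 0 0 -0.0144 -0.0167 -0.1185 -0.3" --pt "0 0 0 -0.0144 -0.0167 -0.1185 -0.3" --pt "0 0 0 -0.0144 -0.0167 -0.1185 -0.3" --pt "0 0 0 -0.0144 -0.0167 -0.1185 -0.3" --pt "0 -0.03 -0.025 0 0 0 -0.3" --pt "0 -0.03 -0.025 0 0 0 -0.3" --pt "0 -0.03 -0.025 0 0 0 -0.3"

```text
time: 15.62
tool_pos: [0.567, -0.0034, 0.3134]
tcp_rot: [0.65, 0.76, -0.016, -0.014]
ft_force: [0.1, -0.3, 0.6]
finger_gap: 0.35
```

```bash
python3 - <<'E'
from h import *
plan((w(-.06,0,.35),Rt(YAW+np.pi/2,0)),(w(.016,0,.34),None),(w(.016,0,.279),None))
E
```

```text
t 15.62 tip [ 0.5704 -0.0029  0.3473] loc [-0.2715  0.0038  0.3473] z [-0.043 -0.006 -0.999] x [-0.156  0.988  0.001] gap 0.35 F [ 0.1 -0.3  0.6] q [-0.    0.44  0.57  1.75 -0.01 -0.16]
turn [-0.044  0.001  0.071] shift [ 0.2118  0.0052 -0.0026] to [0.556 0.208 0.35 ]
turn [0. 0. 0.] shift [ 0.076 -0.     0.01 ] to [0.55  0.284 0.34 ]
turn [0. 0. 0.] shift [0.    0.    0.061] to [0.55  0.284 0.279]
```

>>> apply_moves --pt "0 0 0 -0.044 0 0.071 -0.3" --pt "0.04 0 0 0 0 0 -0.3" --pt "0.04 0 0 0 0 0 -0.3" --pt "0.04 0 0 0 0 0 -0.3" --pt "0.04 0 0 0 0 0 -0.3" --pt "0.04 0 0 0 0 0 -0.3" --pt "0.04 0 0 0 0 0 -0.3" --pt "0.03 0 0 0 0 0 -0.3"

```text
time: 16.28
tool_pos: [0.5339, 0.2717, 0.3131]
tcp_rot: [0.68, 0.734, -0.002, 0.001]
ft_force: [0.0, -0.5, 1.1]
finger_gap: 0.345
```

```bash
python3 - <<'E'
from h import *
plan((w(.016,0,.34),Rt(YAW+np.pi/2,0)),(w(.016,0,.279),None))
E
```

```text
t 16.28 tip [0.536  0.272  0.3471] loc [0.0053 0.0146 0.3471] z [-0.001 -0.004 -1.   ] x [-0.076  0.997 -0.004] gap 0.345 F [ 0.  -0.5  1.1] q [ 0.47  0.47  0.63  1.73 -0.    0.4 ]
turn [-0.002  0.004 -0.009] shift [0.0108 0.0147 0.0071] to [0.55  0.284 0.34 ]
turn [0. 0. 0.] shift [0.    0.    0.061] to [0.55  0.284 0.279]
```

>>> apply_moves --pt "0.0055 0.007 0 0 0 0 -0.3" --pt "0.0055 0.007 0 0 0 0 -0.3" --pt "0 0 0 0 0 0 -0.3" --pt "0 0 0.017 0 0 0 -0.3" --pt "0 0 0.017 0 0 0 -0.3" --pt "0 0 0.017 0 0 0 -0.3" --pt "0 0 0.015 0 0 0 -0.3" --pt "0 0 0 0 0 0 -0.3"

```text
time: 16.95
tool_pos: [0.5383, 0.2918, 0.2356]
tcp_rot: [0.675, 0.738, -0.008, -0.002]
ft_force: [-1.0, 0.9, -0.5]
finger_gap: 0.351
```

```bash
python3 - <<'E'
from h import *
plan((w(.016,0,.279),Rt(YAW+np.pi/2,0)))
E
```

```text
t 16.95 tip [0.5407 0.2923 0.2696] loc [0.0251 0.0082 0.2696] z [-0.013 -0.009 -1.   ] x [-0.089  0.996 -0.008] gap 0.351 F [-1.   0.9 -0.5] q [ 0.5   0.48  0.44  1.54 -0.    0.41]
turn [-0.014  0.008  0.004] shift [-0.0088  0.0087 -0.0094] to [0.55  0.284 0.279]
```

>>> apply_moves --pt "-0.0085 0.004 -0.009 0 0 0 -0.3" --pt "0 0 0 0 0 0 -0.3" --pt "0 0 0 0 0 0 -1" --pt "0 0 0 0 0 0 -1" --pt "0 0 0 0 0 0 -1" --pt "0 0 0 0 0 0 -1" --pt "0 0 0 0 0 0 -1" --pt "0 0 0 0 0 0 -1" --squeeze 30

```text
time: 17.62
tool_pos: [0.5425, 0.2818, 0.2472]
tcp_rot: [0.675, 0.738, -0.009, -0.002]
ft_force: [0.3, -0.4, -4.3]
finger_gap: 0.103
```

```bash
cat >> h.py <<'E'
def hnd(ph,a=.184,b=.042):
    ph=np.radians(ph); return w(-(a*np.sin(ph)+b*np.cos(ph)),0,.11+a*np.cos(ph)-b*np.sin(ph))
E
python3 - <<'E'
from h import *
s,p,R=tip(); g=p-R[:,2]*.019; print("grasp loc",loc(g).round(4),"handle pred",loc(hnd(-18)).round(4))
o=p-hnd(-18); plan(*[(hnd(a)+o,None) for a in range(-12,31,6)])
E
```

```text
grasp loc [0.0149 0.0045 0.3002] handle pred [0.0169 0.     0.298 ]
t 17.62 tip [0.545  0.2823 0.2812] loc [0.0147 0.0048 0.2812] z [-0.015 -0.01  -1.   ] x [-0.089  0.996 -0.008] gap 0.103 F [ 0.3 -0.4 -4.3] q [ 0.48  0.48  0.47  1.58 -0.    0.39]
turn [0. 0. 0.] shift [-0.0197 -0.0001 -0.0006] to [0.547 0.263 0.282]
turn [0. 0. 0.] shift [-0.0197 -0.      0.0015] to [0.548 0.243 0.281]
turn [0. 0. 0.] shift [-0.0194 -0.      0.0035] to [0.55  0.224 0.277]
turn [0. 0. 0.] shift [-0.019   0.      0.0056] to [0.552 0.205 0.272]
turn [0. 0. 0.] shift [-0.0183  0.0001  0.0075] to [0.553 0.186 0.264]
turn [0. 0. 0.] shift [-0.0174  0.0001  0.0094] to [0.555 0.169 0.255]
turn [0. 0. 0.] shift [-0.0163  0.0001  0.0111] to [0.556 0.153 0.244]
turn [0. 0. 0.] shift [-0.0151  0.0002  0.0128] to [0.557 0.138 0.232]
```

>>> apply_moves --pt "-0.0197 0 -0.0006 0 0 0 -1" --pt "-0.0197 0 0.0015 0 0 0 -1" --pt "-0.0194 0 0.0035 0 0 0 -1" --pt "-0.019 0 0.0056 0 0 0 -1" --pt "-0.0183 0 0.0075 0 0 0 -1" --pt "-0.0174 0 0.0094 0 0 0 -1" --pt "0 0 0 0 0 0 -1" --pt "0 0 0 0 0 0 -1"

```text
time: 18.28
tool_pos: [0.5521, 0.1708, 0.224]
tcp_rot: [0.673, 0.74, -0.003, -0.004]
ft_force: [1.1, 6.8, -5.9]
finger_gap: 0.099
```

```bash
python3 - <<'E'
from h import *
s,p,R=tip(); g=loc(p-R[:,2]*.019); print("grasp loc",g.round(4)); plan()
print("phi est",np.degrees(np.arctan2(-g[0],g[2]-.11)-np.arctan2(.042,.184)))
E
```

```text
grasp loc [-0.0971  0.0047  0.277 ]
t 18.28 tip [0.5544 0.1709 0.258 ] loc [-0.0971  0.0049  0.258 ] z [-0.011  0.002 -1.   ] x [-0.094  0.996  0.003] gap 0.099 F [ 1.1  6.8 -5.9] q [0.3  0.39 0.27 1.46 0.   0.2 ]
phi est 17.320885484840765
```

>>> apply_moves --pt "0 0 0 0 0 0 -0.53" --pt "0 0 0 0 0 0 -0.53" --pt "0 0 0 0 0 0 -0.53" --pt "-0.003 0 0 0 0 0 -0.53" --pt "0 0 -0.02 0 0 0 -0.53" --pt "0 0 -0.035 0 0 0 -0.53" --pt "0 0 -0.035 0 0 0 -1" --pt "0 0 -0.02 0 0 0 -1"

```text
time: 18.95
tool_pos: [0.5513, 0.17, 0.3365]
tcp_rot: [0.672, 0.741, -0.005, -0.005]
ft_force: [0.2, 0.1, 0.7]
finger_gap: 0.001
```

```bash
python3 - <<'E'
from h import *
R=Rt(YAW+np.pi/2,0)
plan((w(-.01,0,.36),R),(w(-.01,0,.27),None))
E
```

```text
t 18.95 tip [0.5538 0.1702 0.3704] loc [-0.0977  0.0056  0.3704] z [-0.014 -0.001 -1.   ] x [-0.097  0.995  0.001] gap 0.001 F [0.2 0.1 0.7] q [0.3  0.45 0.65 1.79 0.   0.2 ]
turn [-0.014 -0.     0.012] shift [0.0877 0.0061 0.0105] to [0.552 0.258 0.36 ]
turn [0. 0. 0.] shift [0.   0.   0.09] to [0.552 0.258 0.27 ]
```

>>> apply_moves --pt "0.02 0 0 -0.014 0 0.012 -1" --pt "0.02 0 0 0 0 0 -1" --pt "0.02 0 0 0 0 0 -1" --pt "0.02 0 0 0 0 0 -1" --pt "0 0 0 0 0 0 -1" --pt "0 0 0.025 0 0 0 -1" --pt "0 0 0.025 0 0 0 -1" --pt "0 0 0.025 0 0 0 -1"

```text
time: 19.62
tool_pos: [0.5498, 0.2561, 0.2729]
tcp_rot: [0.676, 0.737, 0.011, 0.006]
ft_force: [1.6, 0.6, -0.1]
finger_gap: -0.001
```

```bash
python3 - <<'E'
from h import *
R=Rt(YAW+np.pi/2,0)
def ins(ph,s,off):
    a=np.radians(ph); return w(-(s*np.sin(a)-off*np.cos(a)),0,.11+s*np.cos(a)+off*np.sin(a))
d=grab("scene"); L=loc(cloud(d)); hsv=cv2.cvtColor(d["img"],cv2.COLOR_RGB2HSV)
m=(abs(abs(L[...,1])-.09)<.03)&(L[...,2]>.2)&(L[...,2]<.33)&(L[...,0]<.03)&(L[...,0]>-.15)&(hsv[...,1]>70)
P=L[m]; print(len(P)); a,b=np.polyfit(P[:,2]-.11,P[:,0],1); print("lean",-np.degrees(np.arctan(a)),b,"zmax",P[:,2].max())
plan((ins(17,.165,.03),R),*[(ins(a,.165,.02),None) for a in (22,27,32,37,42,47,52,57,62)])
save(d,"s4.png",(330,80,560,260),3)
E
```

```text
1121
lean 14.59225163466056 -0.010403567407396036 zmax 0.306279990176358
t 19.67 tip [0.5493 0.2551 0.301 ] loc [-0.0127  0.0028  0.301 ] z [ 0.015  0.004 -1.   ] x [-0.087  0.996  0.003] gap 0.0 F [ 0.1  0.2 -4.6] q [ 0.44  0.43  0.44  1.57 -0.    0.35]
turn [ 0.016 -0.003  0.002] shift [-0.007   0.0022  0.0244] to [0.553 0.249 0.277]
turn [0. 0. 0.] shift [-0.0237 -0.      0.0061] to [0.555 0.225 0.27 ]
turn [0. 0. 0.] shift [-0.0138  0.      0.0044] to [0.556 0.211 0.266]
turn [0. 0. 0.] shift [-0.0134 -0.      0.0056] to [0.557 0.198 0.261]
turn [0. 0. 0.] shift [-0.0129  0.      0.0067] to [0.558 0.185 0.254]
turn [0. 0. 0.] shift [-0.0122  0.      0.0078] to [0.559 0.173 0.246]
turn [0. 0. 0.] shift [-0.0115  0.      0.0088] to [0.56  0.161 0.237]
turn [0. 0. 0.] shift [-0.0107 -0.      0.0098] to [0.561 0.151 0.227]
turn [0. 0. 0.] shift [-0.0098  0.      0.0107] to [0.562 0.141 0.217]
turn [0. 0. 0.] shift [-0.0088 -0.      0.0115] to [0.563 0.132 0.205]
```

View pics/s4.png

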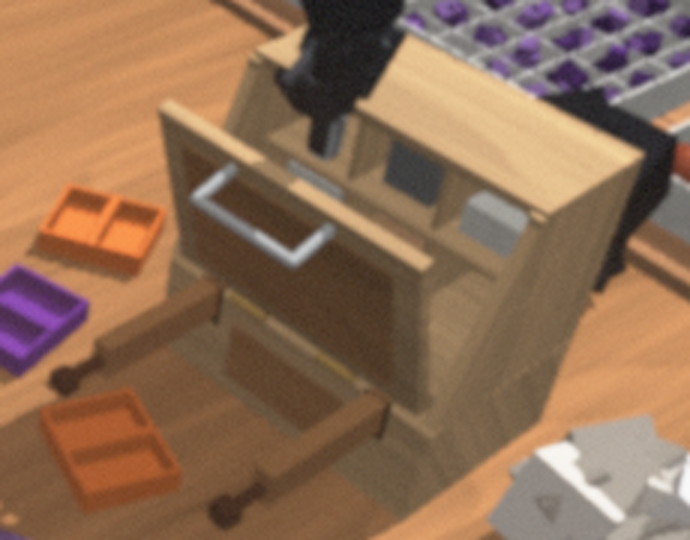

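>>> apply_moves --pt "0 0.001 0.012 0.016 0 0 -1" --pt "0 0.001 0.012 0 0 0 -1" --pt "-0.015 0 0.002 0 0 0 -1" --pt "-0.015 0 0.003 0 0 0 -1" --pt "-0.0138 0 0.0044 0 0 0 -1" --pt "-0.0134 0 0.0056 0 0 0 -1" --pt "-0.0129 0 0.0067 0 0 0 -1" --pt "-0.0122 0 0.0078 0 0 0 -1"

```text
time: 20.33
tool_pos: [0.5596, 0.1678, 0.2155]
tcp_rot: [0.675, 0.738, 0.002, -0.002]
ft_force: [-0.1, 4.0, 0.6]
finger_gap: 0.002
```

```bash
cat >> h.py <<'E'
def ins(ph,s,off,dy=0):
    a=np.radians(ph); return w(-(s*np.sin(a)-off*np.cos(a)),dy,.11+s*np.cos(a)+off*np.sin(a))
def flap():
    d=grab("scene"); L=loc(cloud(d)); hsv=cv2.cvtColor(d["img"],cv2.COLOR_RGB2HSV)
    m=(abs(L[...,1])<.13)&(L[...,2]>.12)&(L[...,2]<.33)&(L[...,0]<-.03)&(L[...,0]>-.24)&(hsv[...,1]>70)
    P=L[m]; r=np.hypot(P[:,0],P[:,2]-.11); k=P[(r>.192)&(r<.206)]; 
    print("edge pts",len(k),"phi",np.degrees(np.median(np.arctan2(-k[:,0],k[:,2]-.11))))
E
python3 - <<'E'
from h import *
flap(); R=Rt(YAW+np.pi/2,0)
plan(*[(ins(a,.165,.018),R) for a in (47,52,57,62,67,72,77,82)])
E
```

```text
edge pts 665 phi 40.661985118744354
t 20.38 tip [0.5615 0.1655 0.2482] loc [-0.103  -0.0017  0.2482] z [-0.001  0.005 -1.   ] x [-0.088  0.996  0.005] gap 0.002 F [ 2.1 -3.2 -0.9] q [0.28 0.39 0.25 1.43 0.01 0.2 ]
turn [-0.001 -0.005  0.002] shift [-0.0055 -0.0017  0.0125] to [0.56  0.16  0.236]
turn [0. 0. 0.] shift [-0.0105 -0.      0.0099] to [0.561 0.149 0.226]
turn [0. 0. 0.] shift [-0.0096  0.      0.0108] to [0.562 0.14  0.215]
turn [0. 0. 0.] shift [-0.0087 -0.      0.0116] to [0.563 0.131 0.203]
turn [0. 0. 0.] shift [-0.0076 -0.      0.0123] to [0.563 0.124 0.191]
turn [0. 0. 0.] shift [-0.0065  0.      0.0129] to [0.564 0.117 0.178]
turn [0. 0. 0.] shift [-0.0054 -0.      0.0135] to [0.564 0.112 0.165]
turn [0. 0. 0.] shift [-0.0042 -0.      0.0139] to [0.565 0.108 0.151]
```

>>> apply_moves --pt "-0.0085 0 0.011 0 0 0 -1" --pt "-0.0105 0 0.0099 0 0 0 -1" --pt "-0.0096 0 0.0108 0 0 0 -1" --pt "-0.0087 0 0.0116 0 0 0 -1" --pt "-0.0076 0 0.0123 0 0 0 -1" --pt "-0.0065 0 0.0129 0 0 0 -1" --pt "-0.0054 0 0.0135 0 0 0 -1" --pt "0 0 0 0 0 0 -1"

```text
time: 21.05
tool_pos: [0.5688, 0.0997, 0.1366]
tcp_rot: [0.678, 0.735, 0.006, 0.001]
ft_force: [-0.9, -0.8, -1.1]
finger_gap: 0.004
```

```bash
python3 - <<'E'
from h import *
flap(); R=Rt(YAW+np.pi/2,0)
plan(*[(ins(a,.165,.014),R) for a in (82,87,90)])
E
```

```text
edge pts 711 phi 73.2116640673167
t 21.1 tip [0.5709 0.1001 0.172 ] loc [-0.169  -0.0055  0.172 ] z [ 0.01   0.007 -1.   ] x [-0.08   0.997  0.006] gap -0.002 F [-0.2 -0.9  1.3] q [0.17 0.38 0.04 1.22 0.01 0.09]
turn [ 0.011 -0.006 -0.005] shift [ 0.0073 -0.0059  0.0252] to [0.565 0.107 0.147]
turn [0. 0. 0.] shift [-0.0026  0.      0.0142] to [0.565 0.105 0.133]
turn [0. 0. 0.] shift [-0.001  -0.      0.0086] to [0.565 0.104 0.124]
```

>>> apply_moves --pt "0 0 0.01 0 0 0 -1" --pt "0 0 0.01 0 0 0 -1" --pt "0 0 0.01 0 0 0 -1" --pt "0 0 0.006 0 0 0 -1" --pt "0 0 0.002 0 0 0 -1" --pt "0 0 0.002 0 0 0 -1" --pt "0 0 0.001 0 0 0 -1" --pt "0 0 0 0 0 0 -1"

```text
time: 21.77
tool_pos: [0.5718, 0.1011, 0.0966]
tcp_rot: [0.678, 0.735, 0.008, 0.003]
ft_force: [-0.3, -0.0, 0.2]
finger_gap: 0.001
```

```bash
cat >> h.py <<'E'
def level():
    d=grab("scene"); L=loc(cloud(d)); hsv=cv2.cvtColor(d["img"],cv2.COLOR_RGB2HSV)
    m=(abs(L[...,1])<.12)&(L[...,2]>.1)&(L[...,2]<.16)&(L[...,0]<-.02)&(L[...,0]>-.19)&(hsv[...,1]>70)
    P=L[m]; a,b=np.polyfit(P[:,0],P[:,2],1); print("n",len(P),"phi",90-np.degrees(np.arctan(-a)) ,"z mid",a*-.103+b)
E
python3 - <<'E'
from h import *
level(); plan()
E
```

```text
n 3240 phi 88.1724070880487 z mid 0.1263964056303205
t 21.82 tip [0.5733 0.101  0.1308] loc [-0.1682 -0.008   0.1308] z [ 0.015  0.007 -1.   ] x [-0.08   0.997  0.006] gap -0.001 F [-0. -0.  0.] q [ 0.17  0.4  -0.04  1.12  0.    0.09]
```

>>> apply_moves --pt "0 0 0.003 0 0 0 -1" --pt "0 0 0.002 0 0 0 -1" --pt "0 0 0.002 0 0 0 -1" --pt "0 0 0.001 0 0 0 -1" --pt "0 0 0.001 0 0 0 -1" --pt "0 0 0.001 0 0 0 -1" --pt "0 0 0 0 0 0 -1" --pt "0 0 0 0 0 0 -1"

```text
time: 22.48
tool_pos: [0.5728, 0.1014, 0.0913]
tcp_rot: [0.678, 0.735, 0.01, 0.004]
ft_force: [-0.1, -0.5, 0.4]
finger_gap: 0.0
```

```bash
python3 - <<'E'
from h import *
level(); plan()
E
```

```text
n 3311 phi 89.95342410593572 z mid 0.12308633883224766
t 22.53 tip [0.5741 0.1013 0.1253] loc [-0.1681 -0.0088  0.1253] z [ 0.02   0.008 -1.   ] x [-0.08   0.997  0.007] gap 0.003 F [ 0.4  0.  -0.1] q [ 0.17  0.4  -0.05  1.1   0.    0.09]
```

The flap is level: φ = 90.0° and its top is at 123 mm. I'll lift clear and re-measure the trays.

>>> apply_moves --pt "0 0 -0.02 0 0 0 -1" --pt "0 0 -0.02 0 0 0 -0.1" --pt "0 0 -0.03 0 0 0 -0.1" --pt "-0.02 0 -0.03 0 0 0 -0.1" --pt "-0.03 0 0 0 0 0.1 -0.1" --pt "-0.03 0 0 0 0 0.1 -0.1" --pt "-0.03 0 0 0 0 0.1 -0.1" --pt "0 0 0 0 0 0.1 -0.1"

```text
time: 23.2
tool_pos: [0.5701, -0.0117, 0.1927]
tcp_rot: [0.813, 0.583, 0.009, 0.002]
ft_force: [-0.6, 0.0, -1.0]
finger_gap: 0.45
```

```bash
python3 - <<'E'
from h import *
level()
for n in("top","scene"):
    for t in trays(grab(n)): print(n,np.round(t[:5],3))
print("mid",w(-.103,0,.124))
A=np.radians(-21.4)
for a in(A,): plan((np.array([.4125,-.071,.06]),Rt(a)))
E
```

```text
n 4216 phi 90.3263997132319 z mid 0.12288246740790984
top [  0.414  -0.397 -32.653 113.385  92.752]
top [  0.429  -0.235  62.262 109.899  92.467]
top [  0.584  -0.407 -18.34  114.538  93.231]
top [  0.581  -0.245 -38.837 114.133  89.682]
scene [  0.59   -0.41  -18.116 116.726  89.977]
scene [  0.587  -0.248 -38.844 117.722  91.098]
scene [  0.421  -0.401 -32.796 117.534  93.212]
scene [  0.435  -0.238  62.442 110.071 100.451]
scene [ 4.17000e-01 -7.40000e-02 -2.14370e+01  1.22085e+02  9.11250e+01]
mid [0.55979794 0.16537643 0.124     ]
t 23.35 tip [ 0.5717 -0.0086  0.2265] loc [-0.2774  0.003   0.2265] z [ 0.017  0.009 -1.   ] x [0.312 0.95  0.014] gap 0.449 F [ 0.5  0.9 -0.6] q [-0.02  0.34  0.13  1.33  0.01  0.3 ]
turn [-1.000e-03 -2.100e-02  1.627e+00] shift [-0.1239  0.1145  0.1665] to [ 0.412 -0.071  0.06 ]
```

>>> apply_moves --pt "0 0 0 0 -0.002 0.125 -0.1" --pt "0 0 0 0 -0.002 0.125 -0.1" --pt "0 0 0 0 -0.002 0.125 -0.1" --pt "0 0 0 0 -0.002 0.125 -0.1" --pt "0 0 0 0 -0.002 0.125 -0.1" --pt "0 0 0 0 -0.002 0.125 -0.1" --pt "0 0 0 0 -0.002 0.125 -0.1" --pt "0 0 0 0 -0.002 0.125 -0.1"

```text
time: 24.02
tool_pos: [0.5702, 0.0009, 0.1902]
tcp_rot: [0.991, 0.13, 0.001, 0.0]
ft_force: [-0.1, -0.5, 0.2]
finger_gap: 0.452
```

>>> apply_moves --pt "0 0 0 0 -0.001 0.125 -0.1" --pt "0 0 0 0 -0.001 0.125 -0.1" --pt "0 0 0 0 -0.001 0.125 -0.1" --pt "0 0 0 0 -0.001 0.125 -0.1" --pt "-0.03 0.028 0.03 0 0 0.12 -0.1" --pt "-0.03 0.028 0.03 0 0 0 -0.1" --pt "-0.03 0.028 0.03 0 0 0 -0.1" --pt "-0.03 0.028 0.03 0 0 0 -0.1"

```text
time: 24.68
tool_pos: [0.4502, -0.0466, 0.0879]
tcp_rot: [0.985, -0.172, 0.004, -0.001]
ft_force: [0.8, -1.0, -0.6]
finger_gap: 0.451
```

```bash
python3 - <<'E'
from h import *
q=np.array([.4125,-.071,.045]);plan((q,Rt(np.radians(-21.4))),(q-[0,0,.037],None))
for t in trays(grab("top")): print(np.round(t[:5],3))
E
```

```text
t 24.68 tip [ 0.4492 -0.0485  0.1219] loc [-0.3066  0.1285  0.1219] z [ 0.009  0.001 -1.   ] x [ 0.941 -0.338  0.008] gap 0.451 F [ 0.8 -1.  -0.6] q [-0.1   0.16 -0.39  1.02  0.    1.81]
turn [-0.004 -0.008  0.028] shift [-0.0261  0.0345  0.0769] to [ 0.412 -0.071  0.045]
turn [0. 0. 0.] shift [0.    0.    0.037] to [ 0.412 -0.071  0.008]
[  0.415  -0.397 -32.496 112.84   92.841]
[  0.429  -0.235  61.836 110.014  91.462]
[  0.584  -0.407 -18.34  114.758  92.766]
[  0.581  -0.245 -38.764 113.984  89.603]
```

>>> apply_moves --pt "-0.0065 0.0086 0.019 -0.004 -0.008 0.028 -0.1" --pt "-0.0065 0.0086 0.019 0 0 0 -0.1" --pt "-0.0065 0.0086 0.019 0 0 0 -0.1" --pt "-0.0065 0.0086 0.015 0 0 0 -0.1" --pt "0 0 0 0 0 0 -0.1" --pt "0 0 0 0 0 0 -0.1" --pt "0 0 0 0 0 0 -0.1" --pt "0 0 0 0 0 0 -0.1"

```text
time: 25.4
tool_pos: [0.3921, -0.065, 0.0041]
tcp_rot: [0.985, -0.17, -0.013, 0.0]
ft_force: [0.8, 0.4, -0.2]
finger_gap: 0.447
```

```bash
python3 - <<'E'
from h import *
q=np.array([.4125,-.071,.008]);plan((q,Rt(np.radians(-21.4))))
d=grab("scene"); u=proj(d,q).astype(int); save(d,"s5.png",(u[0]-50,u[1]-55,u[0]+50,u[1]+35),5)
E
```

```text
t 25.4 tip [ 0.3923 -0.067   0.0381] loc [-0.3202  0.1868  0.0381] z [-0.026  0.004 -1.   ] x [ 0.942 -0.335 -0.026] gap 0.447 F [ 0.8  0.4 -0.2] q [-0.16  0.18 -0.61  0.81 -0.    1.75]
turn [0.006 0.026 0.032] shift [ 0.0212 -0.0039  0.0301] to [ 0.412 -0.071  0.008]
```

View pics/s5.png

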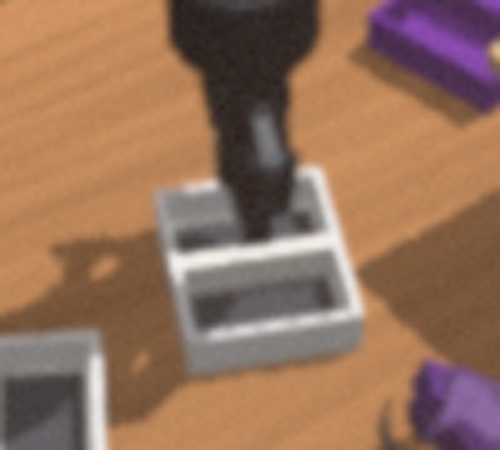

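The crop shows the fingers over the tray's far compartment, about 21 mm off, which matches the numbers. I'll correct, go down and pinch.

>>> apply_moves --pt "0.0105 -0.002 0 0.006 0.026 0.032 -0.1" --pt "0.0095 -0.002 0 0 0 0 -0.1" --pt "0 0 0 0 0 0 -0.1" --pt "0 0 0 0 0 0 -0.1" --pt "0 0 0 0 0 0 -0.1" --pt "0 0 0 0 0 0 -0.1" --pt "0 0 0 0 0 0 -0.1" --pt "0 0 0 0 0 0 -0.1"

```text
time: 26.12
tool_pos: [0.417, -0.0677, 0.0066]
tcp_rot: [0.983, -0.183, 0.002, -0.0]
ft_force: [-0.8, 0.2, 0.7]
finger_gap: 0.45
```

```bash
python3 - <<'E'
from h import *
q=np.array([.4125,-.071,.008]);plan((q,Rt(np.radians(-21.4))))
E
```

```text
t 26.12 tip [ 0.4161 -0.0695  0.0406] loc [-0.3248  0.1632  0.0406] z [ 0.004 -0.    -1.   ] x [ 0.933 -0.359  0.004] gap 0.45 F [-0.8  0.2  0.7] q [-0.16  0.19 -0.58  0.8   0.    1.78]
turn [-0.001 -0.004  0.006] shift [-0.003   0.0028  0.0326] to [ 0.412 -0.071  0.008]
```

>>> apply_moves --pt "-0.002 0.002 0.01 0 -0.004 0 -0.1" --pt "0 0 0.01 0 0 0 -0.1" --pt "0 0 0.007 0 0 0 -0.1" --pt "0 0 0.003 0 0 0 -0.1" --pt "0 0 0 0 0 0 -0.1" --pt "0 0 0 0 0 0 -1" --pt "0 0 0 0 0 0 -1" --pt "0 0 0 0 0 0 -1" --squeeze 50

```text
time: 26.78
tool_pos: [0.4126, -0.069, -0.0266]
tcp_rot: [0.983, -0.183, -0.001, -0.001]
ft_force: [0.2, -0.2, -0.2]
finger_gap: 0.094
```

>>> apply_moves --pt "0 0 0 0 0 0 -1" --pt "0 0 0 0 0 0 -1" --pt "0 0 0 0 0 0 -1" --pt "0 0 0 0 0 0 -1" --pt "0 0 -0.01 0 0 0 -1" --pt "0 0 -0.02 0 0 0 -1" --pt "0 0 -0.02 0 0 0 -1" --pt "0 0 0 0 0 0 -1"

```text
time: 27.45
tool_pos: [0.4119, -0.0689, 0.0252]
tcp_rot: [0.983, -0.183, -0.002, -0.001]
ft_force: [1.2, -0.8, -1.3]
finger_gap: 0.095
```

```bash
python3 - <<'E'
from h import *
q=w(-.103,0,.24);plan((q,Rt(YAW)))
E
```

```text
t 27.45 tip [ 0.4113 -0.0708  0.0591] loc [-0.3256  0.1681  0.0591] z [-0.004  0.002 -1.   ] x [ 0.933 -0.359 -0.004] gap 0.095 F [ 1.2 -0.8 -1.3] q [-0.17  0.17 -0.55  0.85  0.    1.77]
turn [-0.001  0.004 -0.453] shift [ 0.1673 -0.2228 -0.1808] to [0.56  0.165 0.24 ]
```

>>> apply_moves --pt "0 0 -0.03 0 0 -0.113 -1" --pt "0 0 -0.035 0 0 -0.113 -1" --pt "0 0 -0.035 0 0 -0.113 -1" --pt "0 0 -0.035 0 0 -0.113 -1" --pt "0.017 -0.022 -0.03 0 0 0 -1" --pt "0.02 -0.028 0 0 0 0 -1" --pt "0.02 -0.028 0 0 0 0 -1" --pt "0.02 -0.028 0 0 0 0 -1"

```text
time: 28.12
tool_pos: [0.4771, 0.0445, 0.1968]
tcp_rot: [0.999, 0.052, -0.001, -0.001]
ft_force: [1.5, -2.0, -0.9]
finger_gap: 0.089
```

>>> apply_moves --pt "0.02 -0.028 0 0 0 0 -1" --pt "0.02 -0.028 0 0 0 0 -1" --pt "0.015 -0.02 0 0 0 0 -1" --pt "0.008 -0.01 0 0 0 0 -1" --pt "0 0 0 0 0 0 -1" --pt "0 0 0 0 0 0 -1" --pt "0 0 0 0 0 0 -1" --pt "0 0 0 0 0 0 -1"

```text
time: 28.78
tool_pos: [0.5344, 0.1472, 0.1913]
tcp_rot: [0.999, 0.054, -0.003, -0.001]
ft_force: [0.1, -0.6, -1.7]
finger_gap: 0.092
```

```bash
python3 - <<'E'
from h import *
plan((w(-.103,0,.15),Rt(YAW)),(w(-.103,0,.133),None))
E
```

```text
t 28.78 tip [0.5349 0.1451 0.2253] loc [-0.121   0.0266  0.2253] z [-0.006  0.002 -1.   ] x [ 0.994  0.109 -0.006] gap 0.092 F [ 0.1 -0.6 -1.7] q [0.27 0.33 0.11 1.35 0.   1.73]
turn [-0.002  0.006  0.023] shift [ 0.0268 -0.0179  0.0753] to [0.56  0.165 0.15 ]
turn [0. 0. 0.] shift [0.    0.    0.017] to [0.56  0.165 0.133]
```

>>> apply_moves --pt "0.009 -0.006 0 -0.002 0.006 0.023 -1" --pt "0.009 -0.006 0 0 0 0 -1" --pt "0.006 -0.004 0 0 0 0 -1" --pt "0 0 0.015 0 0 0 -1" --pt "0 0 0.015 0 0 0 -1" --pt "0 0 0.015 0 0 0 -1" --pt "0 0 0.015 0 0 0 -1" --pt "0 0 0 0 0 0 -1"

```text
time: 29.45
tool_pos: [0.5576, 0.1599, 0.1314]
tcp_rot: [0.999, 0.039, 0.002, -0.0]
ft_force: [-0.8, 0.7, -2.3]
finger_gap: 0.087
```

```bash
python3 - <<'E'
from h import *
plan((w(-.103,0,.1315),Rt(YAW)))
E
```

```text
t 29.45 tip [0.5576 0.1579 0.1654] loc [-0.1102  0.0029  0.1654] z [ 0.004  0.001 -1.   ] x [0.997 0.078 0.004] gap 0.087 F [-0.8  0.7 -2.3] q [ 0.28  0.39  0.04  1.21 -0.    1.77]
turn [-0.    -0.004 -0.008] shift [ 0.0027 -0.0072  0.0339] to [0.56  0.165 0.132]
```

>>> apply_moves --pt "0.0025 -0.006 0.008 0 -0.004 -0.008 -1" --pt "0 0 0.01 0 0 0 -1" --pt "0 0 0.008 0 0 0 -1" --pt "0 0 0.004 0 0 0 -1" --pt "0 0 0.002 0 0 0 -1" --pt "0 0 0.001 0 0 0 -1" --pt "0 0 0 0 0 0 -1" --pt "0 0 0 0 0 0 -1"

```text
time: 30.12
tool_pos: [0.5607, 0.1658, 0.0979]
tcp_rot: [0.999, 0.043, 0.001, -0.0]
ft_force: [0.3, -0.8, -1.2]
finger_gap: 0.09
```

```bash
python3 - <<'E'
from h import *
plan((w(-.103,0,.1315),Rt(YAW)))
E
```

```text
t 30.12 tip [0.5608 0.1638 0.1319] loc [-0.1047 -0.0009  0.1319] z [ 0.002  0.001 -1.   ] x [0.996 0.085 0.002] gap 0.09 F [ 0.3 -0.8 -1.2] q [ 0.29  0.42 -0.    1.14  0.    1.77]
turn [-0.001 -0.002 -0.   ] shift [-0.0009 -0.0016  0.0004] to [0.56  0.165 0.132]
```

>>> apply_moves --pt "0 -0.001 0.001 0 0 0 -1" --pt "0 0 0 0 0 0 -0.2" --pt "0 0 0 0 0 0 -0.2" --pt "0 0 0 0 0 0 -0.2" --pt "0 0 0 0 0 0 -0.1" --pt "0 0 -0.015 0 0 0 -0.1" --pt "0 0 -0.025 0 0 0 -0.1" --pt "0 0 -0.03 0 0 0 -0.1"

```text
time: 30.78
tool_pos: [0.558, 0.1661, 0.1647]
tcp_rot: [0.999, 0.043, -0.002, 0.001]
ft_force: [1.1, 0.5, -0.6]
finger_gap: 0.448
```

>>> apply_moves --pt "0 0.03 -0.015 0 0 0 -0.1" --pt "0 0.035 0 0 0 0 -0.1" --pt "0 0.035 0 0 0 0 -0.1" --pt "0 0.035 0 0 0 0.11 -0.1" --pt "0 0.035 0 0 0 0.11 -0.1" --pt "0 0.035 0 0 0 0.11 -0.1" --pt "0 0 0 0 0 0.11 -0.1" --pt "0 0 0 0 0 0.11 -0.1"

```text
time: 31.45
tool_pos: [0.5678, -0.0457, 0.1885]
tcp_rot: [0.971, -0.238, 0.004, -0.001]
ft_force: [0.0, 1.4, -0.0]
finger_gap: 0.446
```

```bash
cat >> h.py <<'E'
def pile(n):
    for c in("top","scene"):
        for t in trays(grab(c),.1235+.026*n,.012): 
            if t[1]>.05: print(c,"pile top",loc(np.array([t[0],t[1],0]))[:2].round(4),"yaw",round(t[2],1),np.round(t[3:5]))
E
python3 - <<'E'
from h import *
pile(1); level()
for t in trays(grab("top")): print(np.round(t[:5],3))
q=np.array([.583,-.246,.06]);plan((q,Rt(np.radians(-38.8))))
E
```

```text
top pile top [-0.104  -0.0017] yaw 4.8 [113.  92.]
scene pile top [-0.1099 -0.0065] yaw 5.0 [119. 102.]
n 2824 phi 90.36148273540316 z mid 0.12293174063605078
[  0.414  -0.396 -32.306 113.264  92.978]
[  0.584  -0.407 -18.34  114.482  93.188]
[  0.581  -0.245 -38.837 113.976  89.598]
t 31.65 tip [ 0.5668 -0.0455  0.2224] loc [-0.3137  0.011   0.2224] z [ 0.007  0.001 -1.   ] x [ 0.893 -0.45   0.006] gap 0.449 F [ 0.4 -0.1 -0.9] q [-0.08  0.35  0.13  1.34  0.    1.96]
turn [-0.004 -0.006  0.21 ] shift [0.1385 0.1462 0.1624] to [ 0.583 -0.246  0.06 ]
```

>>> apply_moves --pt "0 0 0 -0.004 -0.006 0.105 -0.1" --pt "0 0 0 0 0 0.105 -0.1" --pt "0.03 0.032 0 0 0 0 -0.1" --pt "0.03 0.032 0 0 0 0 -0.1" --pt "0.03 0.032 0.02 0 0 0 -0.1" --pt "0.025 0.027 0.03 0 0 0 -0.1" --pt "0.01 0.011 0.035 0 0 0 -0.1" --pt "0 0 0.02 0 0 0 -0.1"

```text
time: 32.32
tool_pos: [0.5886, -0.2162, 0.0906]
tcp_rot: [0.949, -0.316, 0.006, -0.001]
ft_force: [-0.6, -0.6, -0.5]
finger_gap: 0.447
```

>>> apply_moves --pt "0 0 0.02 0 0 0 -0.1" --pt "0 0 0.01 0 0 0 -0.1" --pt "0 0 0 0 0 0 -0.1" --pt "0 0 0 0 0 0 -0.1" --pt "0 0 0 0 0 0 -0.1" --pt "0 0 0 0 0 0 -0.1" --pt "0 0 0 0 0 0 -0.1" --pt "0 0 0 0 0 0 -0.1"

```text
time: 32.98
tool_pos: [0.5897, -0.2135, 0.0589]
tcp_rot: [0.952, -0.307, 0.005, -0.001]
ft_force: [-0.2, 1.1, -0.7]
finger_gap: 0.447
```

```bash
cat >> h.py <<'E'
def go(x,y,z,yaw): plan((np.array([x,y,z]),Rt(np.radians(yaw))))
E
python3 -c "
from h import *
go(.583,-.246,.008,-38.8)"
```

```text
t 32.98 tip [ 0.5882 -0.2151  0.0929] loc [-0.4845  0.0042  0.0929] z [ 0.01  -0.001 -1.   ] x [ 0.812 -0.584  0.009] gap 0.447 F [-0.2  1.1 -0.7] q [-0.35  0.52  0.05  1.09  0.    1.85]
turn [-0.005 -0.008  0.054] shift [0.0152 0.0275 0.0849] to [ 0.583 -0.246  0.008]
```

>>> apply_moves --pt "0.005 0.009 0.01 -0.005 -0.008 0.054 -0.1" --pt "0.005 0.009 0.015 0 0 0 -0.1" --pt "0.005 0.009 0.015 0 0 0 -0.1" --pt "0 0 0.01 0 0 0 -0.1" --pt "0 0 0 0 0 0 -0.1" --pt "0 0 0 0 0 0 -0.1" --pt "0 0 0 0 0 0 -0.1" --pt "0 0 0 0 0 0 -0.1"

```text
time: 33.65
tool_pos: [0.5894, -0.2442, 0.0136]
tcp_rot: [0.943, -0.332, 0.005, 0.0]
ft_force: [0.8, -0.2, -0.9]
finger_gap: 0.452
```

```bash
python3 -c "
from h import *
go(.583,-.246,.008,-38.8)"
```

```text
t 33.65 tip [ 0.5878 -0.2457  0.0476] loc [-0.5149  0.0072  0.0476] z [ 0.009 -0.003 -1.   ] x [ 0.78  -0.626  0.009] gap 0.452 F [ 0.8 -0.2 -0.9] q [-0.39  0.57  0.02  1.01  0.    1.85]
turn [-0.003 -0.009  0.001] shift [-0.0038  0.0034  0.0396] to [ 0.583 -0.246  0.008]
```

>>> apply_moves --pt "-0.003 0.003 0.01 -0.003 -0.008 0 -0.1" --pt "0 0 0.012 0 0 0 -0.1" --pt "0 0 0.01 0 0 0 -0.1" --pt "0 0 0.004 0 0 0 -0.1" --pt "0 0 0.002 0 0 0 -0.1" --pt "0 0 0 0 0 0 -0.1" --pt "0 0 0 0 0 0 -1" --pt "0 0 0 0 0 0 -1"

```text
time: 34.32
tool_pos: [0.5854, -0.2437, -0.0278]
tcp_rot: [0.944, -0.331, 0.0, 0.0]
ft_force: [-0.1, 0.1, 0.4]
finger_gap: 0.175
```

>>> apply_moves --pt "0 0 0 0 0 0 -1" --pt "0 0 0 0 0 0 -1" --pt "0 0 0 0 0 0 -1" --pt "0 0 0 0 0 0 -1" --pt "0 0 0 0 0 0 -1" --pt "0 0 0 0 0 0 -1" --pt "0 0 0 0 0 0 -1" --pt "0 0 0 0 0 0 -1"

```text
time: 34.98
tool_pos: [0.5861, -0.244, -0.0265]
tcp_rot: [0.944, -0.331, 0.001, 0.0]
ft_force: [-0.7, -0.4, -0.1]
finger_gap: 0.089
```

```bash
python3 - <<'E'
from h import *
plan((w(-.1045,-.001,.22),Rt(YAW)))
E
```

```text
t 34.98 tip [ 0.5848 -0.2455  0.0075] loc [-0.5146  0.0102  0.0075] z [ 0.002 -0.001 -1.   ] x [ 0.781 -0.625  0.002] gap 0.089 F [-0.7 -0.4 -0.1] q [-0.39  0.61 -0.03  0.93 -0.    1.85]
turn [ 0.001 -0.002 -0.761] shift [ 0.0098 -0.4106 -0.2125] to [0.561 0.164 0.22 ]
```

>>> apply_moves --pt "0 0 -0.02 0 0 0 -1" --pt "0 0 -0.03 0 0 -0.109 -1" --pt "0 0 -0.03 0 0 -0.109 -1" --pt "0 0 -0.03 0 0 -0.109 -1" --pt "0 0 -0.03 0 0 -0.109 -1" --pt "0 0 -0.03 0 0 -0.109 -1" --pt "0 0 -0.025 0 0 -0.109 -1" --pt "0 0 -0.01 0 0 -0.109 -1"

```text
time: 35.65
tool_pos: [0.5822, -0.2423, 0.1835]
tcp_rot: [0.998, 0.059, -0.003, -0.001]
ft_force: [0.0, -0.5, -1.0]
finger_gap: 0.093
```

>>> apply_moves --pt "0 -0.02 0 0 0 0 -1" --pt "0.001 -0.035 0 0 0 0 -1" --pt "0.001 -0.035 0 0 0 0 -1" --pt "0.001 -0.035 0 0 0 0 -1" --pt "0.001 -0.035 0 0 0 0 -1" --pt "0.001 -0.035 0 0 0 0 -1" --pt "0.001 -0.035 0 0 0 0 -1" --pt "0.001 -0.035 0 0 0 0 -1"

```text
time: 36.32
tool_pos: [0.5567, 0.0241, 0.1876]
tcp_rot: [0.998, 0.059, 0.001, 0.001]
ft_force: [0.6, -0.5, -1.5]
finger_gap: 0.09
```

```bash
python3 - <<'E'
from h import *
plan((w(-.1045,-.001,.2),Rt(YAW)))
E
```

```text
t 36.32 tip [0.5568 0.0222 0.2216] loc [-0.2454  0.0152  0.2216] z [ 0.002 -0.002 -1.   ] x [0.993 0.118 0.002] gap 0.09 F [ 0.6 -0.5 -1.5] q [ 0.04  0.33  0.1   1.33 -0.    1.5 ]
turn [ 0.002 -0.002  0.033] shift [ 0.0162 -0.141   0.0216] to [0.561 0.164 0.2  ]
```

>>> apply_moves --pt "0.004 -0.03 0 0 0 0.033 -1" --pt "0.004 -0.03 0 0 0 0 -1" --pt "0.004 -0.03 0.004 0 0 0 -1" --pt "0.002 -0.025 0.005 0 0 0 -1" --pt "0 -0.01 0.005 0 0 0 -1" --pt "0 0 0 0 0 0 -1" --pt "0 0 0 0 0 0 -1" --pt "0 0 0 0 0 0 -1"

```text
time: 36.98
tool_pos: [0.5564, 0.1624, 0.1735]
tcp_rot: [0.999, 0.045, 0.001, 0.0]
ft_force: [0.1, -0.7, -0.8]
finger_gap: 0.093
```

```bash
python3 - <<'E'
from h import *
plan((w(-.1045,-.001,.1575),Rt(YAW)))
E
```

```text
t 36.98 tip [0.5565 0.1604 0.2075] loc [-0.1077  0.0037  0.2075] z [ 0.003 -0.001 -1.   ] x [0.996 0.091 0.003] gap 0.093 F [ 0.1 -0.7 -0.8] q [ 0.28  0.38  0.13  1.32 -0.    1.76]
turn [ 0.001 -0.003  0.005] shift [ 0.0046 -0.0032  0.05  ] to [0.561 0.164 0.158]
```

>>> apply_moves --pt "0.003 -0.002 0.006 0 -0.003 0.005 -1" --pt "0.001 -0.001 0.012 0 0 0 -1" --pt "0 0 0.012 0 0 0 -1" --pt "0 0 0.008 0 0 0 -1" --pt "0 0 0.003 0 0 0 -1" --pt "0 0 0 0 0 0 -1" --pt "0 0 0 0 0 0 -1" --pt "0 0 0 0 0 0 -1"

```text
time: 37.65
tool_pos: [0.5628, 0.1597, 0.1315]
tcp_rot: [0.999, 0.038, 0.001, 0.001]
ft_force: [-0.5, -0.1, -1.1]
finger_gap: 0.09
```

```bash
python3 - <<'E'
from h import *
plan((w(-.1045,-.001,.1575),Rt(YAW)))
E
```

```text
t 37.65 tip [0.5629 0.1577 0.1655] loc [-0.1109 -0.0024  0.1655] z [ 0.001 -0.001 -1.   ] x [0.997 0.076 0.001] gap 0.09 F [-0.5 -0.1 -1.1] q [ 0.28  0.41  0.06  1.22 -0.    1.77]
turn [ 0.001 -0.001 -0.009] shift [-0.0015 -0.0064  0.008 ] to [0.561 0.164 0.158]
```

>>> apply_moves --pt "-0.001 -0.005 0 0 0 -0.008 -1" --pt "0 0 0 0 0 0 -1" --pt "0 0 0 0 0 0 -1" --pt "0 0 0.003 0 0 0 -1" --pt "0 0 0.003 0 0 0 -1" --pt "0 0 0.002 0 0 0 -1" --pt "0 0 0 0 0 0 -1" --pt "0 0 0 0 0 0 -1"

```text
time: 38.32
tool_pos: [0.5621, 0.1656, 0.1244]
tcp_rot: [0.999, 0.043, 0.002, 0.0]
ft_force: [-0.7, 0.6, -0.9]
finger_gap: 0.092
```

```bash
python3 - <<'E'
from h import *
plan((w(-.1045,-.001,.1575),Rt(YAW)))
E
```

```text
t 38.32 tip [0.5622 0.1636 0.1584] loc [-0.105  -0.0022  0.1584] z [ 0.004 -0.    -1.   ] x [0.996 0.085 0.004] gap 0.092 F [-0.7  0.6 -0.9] q [ 0.29  0.41  0.05  1.2  -0.    1.77]
turn [ 0.001 -0.004 -0.   ] shift [-0.0013 -0.0005  0.0009] to [0.561 0.164 0.158]
```

>>> apply_moves --pt "0 0 0.001 0 0 0 -1" --pt "0 0 0 0 0 0 -0.2" --pt "0 0 0 0 0 0 -0.2" --pt "0 0 0 0 0 0 -0.2" --pt "0 0 0 0 0 0 -0.1" --pt "0 0 -0.015 0 0 0 -0.1" --pt "0 0 -0.025 0 0 0 -0.1" --pt "0 0 -0.025 0 0 0 -0.1"

```text
time: 38.98
tool_pos: [0.5593, 0.1647, 0.1856]
tcp_rot: [0.999, 0.043, -0.002, 0.001]
ft_force: [0.7, -0.3, 0.9]
finger_gap: 0.451
```

>>> apply_moves --pt "-0.01 0.03 -0.01 0 0 0 -0.1" --pt "-0.012 0.035 0 0 0 0 -0.1" --pt "-0.012 0.035 0 0 0 0 -0.1" --pt "-0.012 0.035 0 0 0 0 -0.1" --pt "-0.012 0.035 0 0 0 0 -0.1" --pt "-0.012 0.035 0 0 0 0 -0.1" --pt "-0.012 0.035 0 0 0 0 -0.1" --pt "-0.012 0.035 0 0 0 0 -0.1"

```text
time: 39.65
tool_pos: [0.4908, -0.1214, 0.2025]
tcp_rot: [0.999, 0.048, 0.004, 0.0]
ft_force: [0.6, 0.4, 0.3]
finger_gap: 0.452
```

```bash
python3 - <<'E'
from h import *
pile(2)
for n in("top","scene"):
    for t in trays(grab(n)): print(n,np.round(t[:5],3))
go(.43,-.236,.08,62)
E
```

```text
top pile top [-0.1079 -0.0023] yaw 4.7 [114.  92.]
scene pile top [-0.1138 -0.0071] yaw 5.2 [118. 101.]
top [  0.414  -0.398 -32.306 112.065  90.711]
scene [  0.59   -0.411 -18.227 117.935  89.956]
scene [  0.421  -0.401 -32.844 117.551  92.822]
scene [  0.435  -0.238  62.528 109.946 100.879]
t 39.85 tip [ 0.4912 -0.1226  0.2364] loc [-0.3841  0.0929  0.2364] z [ 0.008 -0.    -1.   ] x [0.996 0.093 0.008] gap 0.451 F [-0.6  0.5 -0.7] q [-0.24  0.22 -0.02  1.33  0.    1.24]
turn [ 0.005 -0.007 -0.989] shift [-0.1307 -0.002   0.1564] to [ 0.43  -0.236  0.08 ]
```

>>> apply_moves --pt "0 0 0 0 0 -0.1236 -0.1" --pt "0 0 0.01 0 0 -0.1236 -0.1" --pt "0 0 0.01 0 0 -0.1236 -0.1" --pt "0 0 0.01 0 0 -0.1236 -0.1" --pt "0 0 0.01 0 0 -0.1236 -0.1" --pt "0 0 0.01 0 0 -0.1236 -0.1" --pt "0 0 0.01 0 0 -0.1236 -0.1" --pt "0 0 0.01 0 0 -0.1236 -0.1"

```text
time: 40.52
tool_pos: [0.4966, -0.1113, 0.132]
tcp_rot: [0.854, 0.521, 0.006, 0.003]
ft_force: [-0.8, -0.2, -0.5]
finger_gap: 0.449
```

>>> apply_moves --pt "-0.025 0 0.01 0 -0.005 0 -0.1" --pt "-0.03 0 0.015 0 0 0 -0.1" --pt "-0.03 0 0.015 0 0 0 -0.1" --pt "-0.025 0 0.015 0 0 0 -0.1" --pt "-0.01 0 0.015 0 0 0 -0.1" --pt "0 0 0 0 0 0 -0.1" --pt "0 0 0 0 0 0 -0.1" --pt "0 0 0 0 0 0 -0.1"

```text
time: 41.18
tool_pos: [0.4462, -0.2118, 0.0576]
tcp_rot: [0.846, 0.532, 0.004, 0.003]
ft_force: [-0.9, -0.8, 0.3]
finger_gap: 0.45
```

```bash
python3 -c "
from h import *
go(.43,-.2355,.008,62)"
```

```text
t 41.18 tip [ 0.4477 -0.2126  0.0916] loc [-0.47    0.144   0.0916] z [ 0.011 -0.001 -1.   ] x [0.433 0.901 0.004] gap 0.45 F [-0.9 -0.8  0.3] q [-0.45  0.26 -0.34  0.96  0.    0.  ]
turn [ 0.01  -0.004  0.041] shift [-0.0286 -0.0052  0.0836] to [ 0.43  -0.236  0.008]
```

>>> apply_moves --pt "-0.009 -0.0015 0.01 0.01 -0.004 0.041 -0.1" --pt "-0.01 -0.0015 0.015 0 0 0 -0.1" --pt "-0.007 -0.002 0.012 0 0 0 -0.1" --pt "0 0 0.007 0 0 0 -0.1" --pt "0 0 0 0 0 0 -0.1" --pt "0 0 0 0 0 0 -0.1" --pt "0 0 0 0 0 0 -0.1" --pt "0 0 0 0 0 0 -0.1"

```text
time: 41.85
tool_pos: [0.4393, -0.2277, 0.0193]
tcp_rot: [0.855, 0.519, 0.003, 0.004]
ft_force: [-0.0, 0.3, 0.8]
finger_gap: 0.453
```

```bash
python3 -c "
from h import *
go(.43,-.2355,.008,62)"
```

```text
t 41.85 tip [ 0.4407 -0.2285  0.0533] loc [-0.4853  0.1523  0.0533] z [ 0.009 -0.003 -1.   ] x [0.461 0.887 0.001] gap 0.453 F [-0.   0.3  0.8] q [-0.48  0.3  -0.39  0.87  0.    0.  ]
turn [ 0.01  -0.001  0.009] shift [-0.0113 -0.0065  0.0453] to [ 0.43  -0.236  0.008]
```

>>> apply_moves --pt "-0.006 -0.0035 0.004 0.01 0 0.009 -0.1" --pt "-0.005 -0.003 0.008 0 0 0 -0.1" --pt "0 0 0.012 0 0 0 -0.1" --pt "0 0 0.01 0 0 0 -0.1" --pt "0 0 0.006 0 0 0 -0.1" --pt "0 0 0.002 0 0 0 -0.1" --pt "0 0 0 0 0 0 -0.1" --pt "0 0 0 0 0 0 -0.1"

```text
time: 42.52
tool_pos: [0.4272, -0.236, -0.0248]
tcp_rot: [0.857, 0.515, 0.001, -0.0]
ft_force: [0.2, -0.0, -0.5]
finger_gap: 0.451
```

```bash
python3 -c "
from h import *
go(.43,-.2355,.008,62)"
```

```text
t 42.52 tip [ 0.429  -0.237   0.0092] loc [-0.4927  0.1647  0.0092] z [ 0.001  0.001 -1.   ] x [0.47  0.882 0.001] gap 0.451 F [ 0.2 -0.  -0.5] q [-0.51  0.35 -0.45  0.77  0.   -0.02]
turn [ 0.001 -0.001 -0.001] shift [0.0018 0.0002 0.0012] to [ 0.43  -0.236  0.008]
```

>>> apply_moves --pt "0 0 0.001 0 0 0 -1" --pt "0 0 0 0 0 0 -1" --pt "0 0 0 0 0 0 -1" --pt "0 0 0 0 0 0 -1" --pt "0 0 0 0 0 0 -1" --pt "0 0 0 0 0 0 -1" --pt "0 0 0 0 0 0 -1" --pt "0 0 -0.02 0 0 0 -1"

```text
time: 43.18
tool_pos: [0.4261, -0.2354, -0.0068]
tcp_rot: [0.857, 0.515, 0.0, -0.001]
ft_force: [-1.1, -0.1, -2.1]
finger_gap: 0.091
```

>>> apply_moves --pt "0 0 -0.03 0 0 0.1246 -1" --pt "0 0 -0.03 0 0 0.1246 -1" --pt "0 0 -0.03 0 0 0.1246 -1" --pt "0 0 -0.03 0 0 0.1246 -1" --pt "0 0 -0.03 0 0 0.1246 -1" --pt "0 0 -0.03 0 0 0.1246 -1" --pt "0 0 -0.03 0 0 0.1246 -1" --pt "0 0 -0.01 0 0 0.1246 -1"

```text
time: 43.85
tool_pos: [0.4236, -0.2342, 0.2235]
tcp_rot: [0.999, 0.039, -0.002, -0.002]
ft_force: [1.0, 0.4, -0.2]
finger_gap: 0.093
```

```bash
python3 - <<'E'
from h import *
plan((w(-.105,-.001,.24),Rt(YAW)))
E
```

```text
t 43.85 tip [ 0.4239 -0.2364  0.2575] loc [-0.4917  0.1697  0.2575] z [-0.004  0.004 -1.   ] x [ 0.997  0.079 -0.004] gap 0.093 F [ 1.   0.4 -0.2] q [-0.51  0.18 -0.01  1.38  0.    0.99]
turn [-0.004  0.004 -0.007] shift [ 0.1708 -0.3865  0.0175] to [0.561 0.163 0.24 ]
```

>>> apply_moves --pt "0.01 -0.025 0 0 0 0 -1" --pt "0.015 -0.034 0 0 0 0 -1" --pt "0.015 -0.034 0 0 0 0 -1" --pt "0.015 -0.034 0 0 0 0 -1" --pt "0.015 -0.034 0 0 0 0 -1" --pt "0.015 -0.034 0 0 0 0 -1" --pt "0.015 -0.034 0 0 0 0 -1" --pt "0.015 -0.034 0 0 0 0 -1"

```text
time: 44.52
tool_pos: [0.5241, 0.0406, 0.2287]
tcp_rot: [1.0, 0.029, 0.002, 0.001]
ft_force: [1.1, -0.5, -1.6]
finger_gap: 0.093
```

>>> apply_moves --pt "0.015 -0.034 0 0 0 0 -1" --pt "0.015 -0.034 0 0 0 0 -1" --pt "0.008 -0.018 0 0 0 0 -1" --pt "0.004 -0.01 0 0 0 0 -1" --pt "0 0 0 0 0 0 -1" --pt "0 0 0 0 0 0 -1" --pt "0 0 0 0 0 0 -1" --pt "0 0 0 0 0 0 -1"

```text
time: 45.18
tool_pos: [0.5613, 0.1494, 0.2268]
tcp_rot: [0.999, 0.032, 0.0, 0.001]
ft_force: [-0.1, -1.0, -1.8]
finger_gap: 0.091
```

```bash
python3 - <<'E'
from h import *
plan((w(-.105,-.001,.1835),Rt(YAW)))
E
```

```text
t 45.18 tip [0.5614 0.1474 0.2608] loc [-0.121  -0.      0.2608] z [ 0.001 -0.001 -1.   ] x [0.998 0.064 0.001] gap 0.091 F [-0.1 -1.  -1.8] q [ 0.26  0.38  0.27  1.45 -0.    1.77]
turn [ 0.001 -0.001 -0.022] shift [ 0.0009 -0.0161  0.0773] to [0.561 0.163 0.184]
```

>>> apply_moves --pt "0 -0.008 0 0 0 -0.022 -1" --pt "0 -0.006 0.01 0 0 0 -1" --pt "0 0 0.015 0 0 0 -1" --pt "0 0 0.015 0 0 0 -1" --pt "0 0 0.015 0 0 0 -1" --pt "0 0 0.007 0 0 0 -1" --pt "0 0 0 0 0 0 -1" --pt "0 0 0 0 0 0 -1"

```text
time: 45.85
tool_pos: [0.5594, 0.1618, 0.1612]
tcp_rot: [0.999, 0.042, 0.001, 0.0]
ft_force: [0.4, -0.4, -1.5]
finger_gap: 0.094
```

```bash
python3 - <<'E'
from h import *
plan((w(-.105,-.001,.1835),Rt(YAW)))
E
```

```text
t 45.85 tip [0.5595 0.1599 0.1952] loc [-0.1085  0.0008  0.1952] z [ 0.003 -0.001 -1.   ] x [0.996 0.084 0.003] gap 0.094 F [ 0.4 -0.4 -1.5] q [ 0.28  0.39  0.11  1.29 -0.    1.77]
turn [ 0.001 -0.003 -0.002] shift [ 0.0017 -0.0035  0.0117] to [0.561 0.163 0.184]
```

>>> apply_moves --pt "0.0015 -0.003 0.003 0 -0.003 -0.002 -1" --pt "0 0 0.004 0 0 0 -1" --pt "0 0 0.003 0 0 0 -1" --pt "0 0 0.002 0 0 0 -1" --pt "0 0 0 0 0 0 -1" --pt "0 0 0 0 0 0 -1" --pt "0 0 0 0 0 0 -1" --pt "0 0 0 0 0 0 -1"

```text
time: 46.52
tool_pos: [0.5624, 0.1658, 0.1509]
tcp_rot: [0.999, 0.043, 0.002, -0.0]
ft_force: [-0.4, 0.3, -1.9]
finger_gap: 0.093
```

```bash
python3 - <<'E'
from h import *
plan((w(-.105,-.001,.1835),Rt(YAW)))
E
```

```text
t 46.52 tip [0.5625 0.1638 0.1849] loc [-0.1048 -0.0025  0.1849] z [ 0.004  0.    -1.   ] x [0.996 0.086 0.004] gap 0.093 F [-0.4  0.3 -1.9] q [ 0.29  0.4   0.1   1.27 -0.    1.77]
turn [-0.    -0.004  0.   ] shift [-0.0016  0.0002  0.0014] to [0.561 0.163 0.184]
```

>>> apply_moves --pt "-0.001 0 0.001 0 0 0 -1" --pt "0 0 0 0 0 0 -0.2" --pt "0 0 0 0 0 0 -0.2" --pt "0 0 0 0 0 0 -0.2" --pt "0 0 0 0 0 0 -0.1" --pt "0 0 -0.015 0 0 0 -0.1" --pt "0 0 -0.025 0 0 0 -0.1" --pt "0 0 -0.025 0 0 0 -0.1"

```text
time: 47.18
tool_pos: [0.5591, 0.165, 0.2125]
tcp_rot: [0.999, 0.043, -0.001, 0.001]
ft_force: [1.0, -0.2, 0.2]
finger_gap: 0.452
```

>>> apply_moves --pt "-0.005 0.03 -0.01 0 0 0 -0.1" --pt "-0.005 0.038 0 0 0 0 -0.1" --pt "-0.005 0.038 0 0 0 0 -0.1" --pt "-0.005 0.038 0 0 0 0 -0.1" --pt "-0.005 0.038 0 0 0 0 -0.1" --pt "-0.005 0.038 0 0 0 0 -0.1" --pt "-0.005 0.038 0 0 0 0 -0.1" --pt "-0.005 0.038 0 0 0 0 -0.1"

```text
time: 47.85
tool_pos: [0.5465, -0.1376, 0.2282]
tcp_rot: [0.999, 0.049, 0.003, -0.0]
ft_force: [-0.2, 0.3, -0.1]
finger_gap: 0.453
```

```bash
python3 - <<'E'
from h import *
pile(3)
for n in("top","scene"):
    for t in trays(grab(n)): print(n,np.round(t[:5],3))
go(.414,-.398,.08,-32.4)
E
```

```text
top pile top [-0.1041 -0.0025] yaw 4.7 [113.  92.]
scene pile top [-0.1103 -0.0073] yaw 5.2 [118. 102.]
scene [  0.59   -0.41  -18.153 116.647  90.052]
scene [  0.421  -0.401 -32.256 118.035  93.074]
t 48.05 tip [ 0.5468 -0.1387  0.2619] loc [-0.4048  0.0389  0.2619] z [ 0.005  0.002 -1.   ] x [0.995 0.095 0.005] gap 0.454 F [ 0.1  0.4 -0.3] q [-0.25  0.34  0.21  1.44  0.    1.23]
turn [-0.003 -0.005  0.661] shift [0.0279 0.2898 0.1819] to [ 0.414 -0.398  0.08 ]
```

>>> apply_moves --pt "0 0 0.01 0 -0.001 0.11 -0.1" --pt "0 0 0.015 0 -0.001 0.11 -0.1" --pt "0 0 0.015 0 -0.001 0.11 -0.1" --pt "0 0 0.015 0 -0.001 0.11 -0.1" --pt "0 0 0.015 0 -0.001 0.11 -0.1" --pt "0 0 0.015 0 0 0.11 -0.1" --pt "0.003 0.033 0 0 0 0 -0.1" --pt "0.003 0.033 0 0 0 0 -0.1"

```text
time: 48.72
tool_pos: [0.5191, -0.1808, 0.1391]
tcp_rot: [0.958, -0.287, 0.0, -0.003]
ft_force: [0.4, -0.7, -0.8]
finger_gap: 0.447
```

>>> apply_moves --pt "0.003 0.033 0.01 0 0 0 -0.1" --pt "0.003 0.033 0.01 0 0 0 -0.1" --pt "0.003 0.033 0.015 0 0 0 -0.1" --pt "0.003 0.033 0.015 0 0 0 -0.1" --pt "0.003 0.033 0.015 0 0 0 -0.1" --pt "0.003 0.02 0.015 0 0 0 -0.1" --pt "0 0.01 0 0 0 0 -0.1" --pt "0 0 0 0 0 0 -0.1"

```text
time: 49.38
tool_pos: [0.4264, -0.3529, 0.0554]
tcp_rot: [0.96, -0.281, 0.001, -0.004]
ft_force: [-0.5, 0.3, 0.5]
finger_gap: 0.449
```

```bash
python3 -c "
from h import *
go(.414,-.398,.008,-32.4)"
```

```text
t 49.38 tip [ 0.4251 -0.3548  0.0894] loc [-0.6098  0.1786  0.0894] z [ 0.005  0.006 -1.   ] x [ 0.842 -0.539  0.   ] gap 0.449 F [-0.5  0.3  0.5] q [-0.7   0.39 -0.16  1.02  0.01  1.44]
turn [-0.008 -0.    -0.004] shift [0.0137 0.0427 0.0814] to [ 0.414 -0.398  0.008]
```

>>> apply_moves --pt "0.004 0.013 0.01 -0.008 0 0 -0.1" --pt "0.004 0.013 0.015 0 0 0 -0.1" --pt "0.004 0.012 0.012 0 0 0 -0.1" --pt "0 0.002 0.005 0 0 0 -0.1" --pt "0 0 0 0 0 0 -0.1" --pt "0 0 0 0 0 0 -0.1" --pt "0 0 0 0 0 0 -0.1" --pt "0 0 0 0 0 0 -0.1"

```text
time: 50.05
tool_pos: [0.4203, -0.3912, 0.014]
tcp_rot: [0.961, -0.277, 0.002, 0.001]
ft_force: [-0.3, -0.0, -0.0]
finger_gap: 0.448
```

```bash
python3 -c "
from h import *
go(.414,-.398,.008,-32.4)
for t in trays(grab('scene')): print(np.round(t[:5],3))"
```

```text
t 50.05 tip [ 0.4192 -0.3928  0.048 ] loc [-0.6472  0.1878  0.048 ] z [ 0.003 -0.003 -1.   ] x [ 0.846 -0.533  0.004] gap 0.448 F [-0.3 -0.  -0. ] q [-0.75  0.46 -0.17  0.94 -0.    1.38]
turn [ 0.001 -0.004  0.004] shift [-0.0017  0.0071  0.04  ] to [ 0.414 -0.398  0.008]
[  0.59   -0.41  -18.227 117.254  90.034]
[  0.421  -0.401 -32.365 116.617  93.13 ]
```

>>> apply_moves --pt "-0.001 0.006 0.008 0 -0.004 0.004 -0.1" --pt "0 0 0.012 0 0 0 -0.1" --pt "0 0 0.01 0 0 0 -0.1" --pt "0 0 0.006 0 0 0 -0.1" --pt "0 0 0.002 0 0 0 -0.1" --pt "0 0 0 0 0 0 -0.1" --pt "0 0 0 0 0 0 -0.1" --pt "0 0 0 0 0 0 -1"

```text
time: 50.77
tool_pos: [0.4165, -0.3967, -0.0257]
tcp_rot: [0.96, -0.279, 0.001, 0.001]
ft_force: [-1.2, -0.3, -0.4]
finger_gap: 0.324
```

>>> apply_moves --pt "0 0 0 0 0 0 -1" --pt "0 0 0 0 0 0 -1" --pt "0 0 0 0 0 0 -1" --pt "0 0 0 0 0 0 -1" --pt "0 0 0 0 0 0 -1" --pt "0 0 0 0 0 0 -1" --pt "0 0 0 0 0 0 -1" --pt "0 0 0 0 0 0 -1"

```text
time: 51.43
tool_pos: [0.4171, -0.3973, -0.0243]
tcp_rot: [0.96, -0.279, 0.001, 0.001]
ft_force: [-0.5, 0.3, 0.2]
finger_gap: 0.09
```

```bash
python3 - <<'E'
from h import *
plan((w(-.105,-.001,.265),Rt(YAW)))
E
```

```text
t 51.43 tip [ 0.416  -0.3988  0.0097] loc [-0.6529  0.1915  0.0097] z [ 0.002 -0.003 -1.   ] x [ 0.844 -0.536  0.003] gap 0.09 F [-0.5  0.3  0.2] q [-0.76  0.5  -0.21  0.86 -0.    1.38]
turn [ 0.003 -0.003 -0.651] shift [ 0.1912 -0.5484 -0.2553] to [0.561 0.163 0.265]
```

>>> apply_moves --pt "0 0 -0.02 0 0 0 -1" --pt "0 0 -0.035 0 0 0 -1" --pt "0 0 -0.035 0 0 -0.1085 -1" --pt "0 0 -0.035 0 0 -0.1085 -1" --pt "0 0 -0.035 0 0 -0.1085 -1" --pt "0 0 -0.035 0 0 -0.1085 -1" --pt "0 0 -0.035 0 0 -0.1085 -1" --pt "0 0 -0.02 0 0 -0.1085 -1"

```text
time: 52.1
tool_pos: [0.4129, -0.3928, 0.2308]
tcp_rot: [0.998, 0.055, -0.003, -0.003]
ft_force: [1.2, -1.3, -1.8]
finger_gap: 0.093
```

>>> apply_moves --pt "0.008 -0.022 0 0 0 0 -1" --pt "0.012 -0.034 0 0 0 0 -1" --pt "0.012 -0.034 0 0 0 0 -1" --pt "0.012 -0.034 0 0 0 0 -1" --pt "0.012 -0.034 0 0 0 0 -1" --pt "0.012 -0.034 0 0 0 0 -1" --pt "0.012 -0.034 0 0 0 0 -1" --pt "0.012 -0.034 0 0 0 0 -1"

```text
time: 52.77
tool_pos: [0.4758, -0.1211, 0.2367]
tcp_rot: [0.998, 0.055, 0.001, 0.001]
ft_force: [1.1, 0.4, -2.0]
finger_gap: 0.087
```

>>> apply_moves --pt "0.012 -0.034 0 0 0 0 -1" --pt "0.012 -0.034 0 0 0 0 -1" --pt "0.012 -0.034 0 0 0 0 -1" --pt "0.012 -0.034 0 0 0 0 -1" --pt "0.012 -0.034 0 0 0 0 -1" --pt "0.007 -0.02 0 0 0 0 -1" --pt "0 -0.01 0 0 0 0 -1" --pt "0 0 0 0 0 0 -1"

```text
time: 53.43
tool_pos: [0.5204, 0.1023, 0.2363]
tcp_rot: [0.998, 0.058, 0.001, 0.001]
ft_force: [0.7, 0.6, -1.7]
finger_gap: 0.093
```

```bash
python3 - <<'E'
from h import *
plan((w(-.105,-.001,.255),Rt(YAW)))
E
```

```text
t 53.43 tip [0.5205 0.1004 0.2703] loc [-0.1644  0.0447  0.2703] z [ 0.002 -0.002 -1.   ] x [0.993 0.116 0.002] gap 0.093 F [ 0.7  0.6 -1.7] q [ 0.2   0.27  0.14  1.43 -0.    1.65]
turn [ 0.002 -0.002  0.031] shift [ 0.0457 -0.0594  0.0153] to [0.561 0.163 0.255]
```

>>> apply_moves --pt "0.013 -0.017 0 0 0 0.031 -1" --pt "0.015 -0.019 0 0 0 0 -1" --pt "0.012 -0.014 0 0 0 0 -1" --pt "0.004 -0.005 0 0 0 0 -1" --pt "0 0 0.012 0 0 0 -1" --pt "0 0 0.012 0 0 0 -1" --pt "0 0 0.008 0 0 0 -1" --pt "0 0 0 0 0 0 -1"

```text
time: 54.1
tool_pos: [0.5596, 0.1559, 0.2038]
tcp_rot: [0.999, 0.04, 0.001, 0.002]
ft_force: [-1.1, 0.2, -1.2]
finger_gap: 0.094
```

```bash
python3 - <<'E'
from h import *
plan((w(-.105,-.001,.211),Rt(YAW)))
E
```

```text
t 54.1 tip [0.5596 0.154  0.2378] loc [-0.1143  0.0011  0.2378] z [ 0.003 -0.004 -1.   ] x [0.997 0.08  0.002] gap 0.094 F [-1.1  0.2 -1.2] q [ 0.27  0.38  0.21  1.4  -0.    1.76]
turn [ 0.004 -0.002 -0.005] shift [ 0.0021 -0.0095  0.0268] to [0.561 0.163 0.211]
```

>>> apply_moves --pt "0.001 -0.005 0 0.004 -0.002 -0.005 -1" --pt "0.001 -0.004 0.004 0 0 0 -1" --pt "0 0 0.008 0 0 0 -1" --pt "0 0 0.006 0 0 0 -1" --pt "0 0 0.002 0 0 0 -1" --pt "0 0 0 0 0 0 -1" --pt "0 0 0 0 0 0 -1" --pt "0 0 0 0 0 0 -1"

```text
time: 54.77
tool_pos: [0.5608, 0.1638, 0.1835]
tcp_rot: [0.999, 0.042, 0.001, -0.0]
ft_force: [0.8, 0.5, -0.3]
finger_gap: 0.091
```

```bash
python3 - <<'E'
from h import *
plan((w(-.105,-.001,.211),Rt(YAW)))
E
```

```text
t 54.77 tip [0.5609 0.1618 0.2175] loc [-0.1067 -0.0008  0.2175] z [ 0.001  0.    -1.   ] x [0.996 0.084 0.001] gap 0.091 F [ 0.8  0.5 -0.3] q [ 0.28  0.39  0.17  1.35 -0.    1.77]
turn [-0.    -0.001 -0.001] shift [ 0.0001 -0.0017  0.0065] to [0.561 0.163 0.211]
```

>>> apply_moves --pt "0 -0.001 0.002 0 0 0 -1" --pt "0 0 0.002 0 0 0 -1" --pt "0 0 0.002 0 0 0 -1" --pt "0 0 0.001 0 0 0 -1" --pt "0 0 0 0 0 0 -1" --pt "0 0 0 0 0 0 -1" --pt "0 0 0 0 0 0 -0.2" --pt "0 0 0 0 0 0 -0.2"

```text
time: 55.43
tool_pos: [0.5613, 0.1651, 0.1768]
tcp_rot: [0.999, 0.042, 0.002, -0.0]
ft_force: [-0.4, 0.2, -0.1]
finger_gap: 0.364
```

>>> apply_moves --pt "0 0 0 0 0 0 -0.2" --pt "0 0 0 0 0 0 -0.1" --pt "0 0 -0.015 0 0 0 -0.1" --pt "0 0 -0.025 0 0 0 -0.1" --pt "0 0 -0.025 0 0 0 -0.1" --pt "0 0.02 -0.01 0 0 0 -0.1" --pt "0 0.03 0 0 0 0 -0.1" --pt "0 0.03 0 0 0 0 -0.1"

```text
time: 56.1
tool_pos: [0.567, 0.0877, 0.2548]
tcp_rot: [0.999, 0.045, 0.001, -0.0]
ft_force: [0.7, 0.1, -0.4]
finger_gap: 0.448
```

>>> apply_moves --pt "0 0.035 0 0 0 0 -0.1" --pt "0 0.035 0 0 0 0 -0.1" --pt "0 0.035 0 0 0 0 -0.1" --pt "0 0.035 0 0 0 0 -0.1" --pt "0 0.035 0 0 0 0 -0.1" --pt "0 0.035 0 0 0 0 -0.1" --pt "0 0.035 0 0 0 0 -0.1" --pt "0 0.02 0 0 0 0 -0.1"

```text
time: 56.77
tool_pos: [0.5913, -0.1896, 0.2566]
tcp_rot: [0.999, 0.047, 0.003, -0.0]
ft_force: [-0.1, -0.6, -0.6]
finger_gap: 0.451
```

```bash
python3 - <<'E'
from h import *
pile(4)
for n in("top","scene"):
    for t in trays(grab(n)): print(n,np.round(t[:5],3))
go(.585,-.409,.1,-18.3)
E
```

```text
top pile top [-0.1077 -0.0018] yaw 4.7 [113.  92.]
scene pile top [-0.1143 -0.0063] yaw 5.0 [118. 103.]
scene [  0.59   -0.41  -18.242 117.797  89.858]
t 56.97 tip [ 0.5915 -0.1885  0.2906] loc [-0.4583 -0.0014  0.2906] z [ 0.006  0.001 -1.   ] x [0.996 0.094 0.006] gap 0.45 F [-0.8  1.3 -0.2] q [-0.31  0.48  0.49  1.58  0.    1.17]
turn [-0.002 -0.006  0.413] shift [0.0637 0.2113 0.1906] to [ 0.585 -0.409  0.1  ]
```

>>> apply_moves --pt "0 0 0.015 0 -0.002 0.103 -0.1" --pt "0 0 0.02 0 -0.002 0.103 -0.1" --pt "0 0 0.025 0 -0.002 0.103 -0.1" --pt "0 0 0.025 0 0 0.103 -0.1" --pt "0.009 0.03 0.02 0 0 0 -0.1" --pt "0.009 0.03 0.02 0 0 0 -0.1" --pt "0.009 0.03 0.02 0 0 0 -0.1" --pt "0.009 0.03 0.01 0 0 0 -0.1"

```text
time: 57.63
tool_pos: [0.5921, -0.2993, 0.1011]
tcp_rot: [0.987, -0.16, 0.005, -0.002]
ft_force: [0.9, 0.3, -0.7]
finger_gap: 0.446
```

>>> apply_moves --pt "0.009 0.03 0 0 0 0 -0.1" --pt "0.009 0.025 0 0 0 0 -0.1" --pt "0.004 0.01 0 0 0 0 -0.1" --pt "0 0 0 0 0 0 -0.1" --pt "0 0 0 0 0 0 -0.1" --pt "0 0 0 0 0 0 -0.1" --pt "0 0 0 0 0 0 -0.1" --pt "0 0 0 0 0 0 -0.1"

```text
time: 58.3
tool_pos: [0.5925, -0.365, 0.0978]
tcp_rot: [0.988, -0.157, 0.003, -0.003]
ft_force: [-0.2, 0.4, -0.1]
finger_gap: 0.45
```

```bash
python3 -c "
from h import *
go(.586,-.409,.008,-18.3)"
```

```text
t 58.3 tip [ 0.5917 -0.3671  0.1318] loc [-0.6362  0.0137  0.1318] z [ 0.006  0.005 -1.   ] x [ 0.95  -0.311  0.004] gap 0.45 F [-0.2  0.4 -0.1] q [-0.56  0.66  0.39  1.3   0.01  1.33]
turn [-0.007 -0.004  0.003] shift [0.0076 0.0418 0.1238] to [ 0.586 -0.409  0.008]
```

>>> apply_moves --pt "0.002 0.012 0.015 -0.007 -0.004 0 -0.1" --pt "0.002 0.012 0.025 0 0 0 -0.1" --pt "0.002 0.012 0.025 0 0 0 -0.1" --pt "0 0.004 0.015 0 0 0 -0.1" --pt "0 0 0.004 0 0 0 -0.1" --pt "0 0 0 0 0 0 -0.1" --pt "0 0 0 0 0 0 -0.1" --pt "0 0 0 0 0 0 -0.1"

```text
time: 58.97
tool_pos: [0.5879, -0.4033, 0.0112]
tcp_rot: [0.988, -0.154, 0.001, 0.001]
ft_force: [0.3, 0.0, -0.3]
finger_gap: 0.447
```

```bash
python3 -c "
from h import *
go(.586,-.409,.008,-18.3)"
```

```text
t 58.97 tip [ 0.5872 -0.4051  0.0452] loc [-0.6737  0.0214  0.0452] z [ 0.002 -0.003 -1.   ] x [ 0.952 -0.305  0.003] gap 0.447 F [ 0.3  0.  -0.3] q [-0.6   0.74  0.3   1.14 -0.    1.28]
turn [ 0.002 -0.003  0.01 ] shift [0.     0.004  0.0372] to [ 0.586 -0.409  0.008]
```

>>> apply_moves --pt "0 0.0035 0.008 0.002 -0.003 0.01 -0.1" --pt "0 0 0.012 0 0 0 -0.1" --pt "0 0 0.009 0 0 0 -0.1" --pt "0 0 0.005 0 0 0 -0.1" --pt "0 0 0.001 0 0 0 -0.1" --pt "0 0 0 0 0 0 -0.1" --pt "0 0 0 0 0 0 -0.1" --pt "0 0 0 0 0 0 -1"

```text
time: 59.63
tool_pos: [0.5886, -0.4067, -0.0248]
tcp_rot: [0.987, -0.159, 0.001, 0.001]
ft_force: [0.1, 0.4, -0.3]
finger_gap: 0.324
```

>>> apply_moves --pt "0 0 0 0 0 0 -1" --pt "0 0 0 0 0 0 -1" --pt "0 0 0 0 0 0 -1" --pt "0 0 0 0 0 0 -1" --pt "0 0 0 0 0 0 -1" --pt "0 0 0 0 0 0 -1" --pt "0 0 0 0 0 0 -1" --pt "0 0 0 0 0 0 -1"

```text
time: 60.3
tool_pos: [0.5891, -0.407, -0.0237]
tcp_rot: [0.987, -0.159, 0.002, 0.001]
ft_force: [-1.0, -0.3, -0.9]
finger_gap: 0.089
```

```bash
python3 - <<'E'
from h import *
plan((w(-.105,-.001,.29),Rt(YAW)))
E
```

```text
t 60.3 tip [ 0.5883 -0.4088  0.0103] loc [-0.6776  0.0206  0.0103] z [ 0.004 -0.003 -1.   ] x [ 0.949 -0.314  0.004] gap 0.089 F [-1.  -0.3 -0.9] q [-0.6   0.77  0.27  1.07 -0.    1.29]
turn [ 0.002 -0.004 -0.405] shift [ 0.0207 -0.5728 -0.2797] to [0.561 0.163 0.29 ]
```

>>> apply_moves --pt "0 0 -0.02 0 0 0 -1" --pt "0 0 -0.035 0 0 0 -1" --pt "0 0 -0.035 0 0 -0.1 -1" --pt "0 0 -0.035 0 0 -0.1 -1" --pt "0 0 -0.03 0 0 -0.1 -1" --pt "0 0 -0.02 0 0 -0.1 -1" --pt "0 -0.025 -0.02 0 0 0 -1" --pt "0 -0.034 -0.02 0 0 0 -1"

```text
time: 60.97
tool_pos: [0.5785, -0.3491, 0.1928]
tcp_rot: [0.999, 0.048, -0.003, -0.002]
ft_force: [1.4, 0.6, -0.4]
finger_gap: 0.093
```

>>> apply_moves --pt "0 -0.034 -0.02 0 0 0 -1" --pt "0.001 -0.034 -0.02 0 0 0 -1" --pt "0.001 -0.034 -0.015 0 0 0 -1" --pt "0.001 -0.034 0 0 0 0 -1" --pt "0.001 -0.034 0 0 0 0 -1" --pt "0.001 -0.034 0 0 0 0 -1" --pt "0.001 -0.034 0 0 0 0 -1" --pt "0.001 -0.034 0 0 0 0 -1"

```text
time: 61.63
tool_pos: [0.5585, -0.0681, 0.2572]
tcp_rot: [0.999, 0.046, 0.002, 0.0]
ft_force: [0.8, 0.5, -2.4]
finger_gap: 0.093
```

```bash
python3 - <<'E'
from h import *
plan((w(-.105,-.001,.28),Rt(YAW)))
E
```

```text
t 61.63 tip [ 0.5586 -0.0701  0.2912] loc [-0.3375  0.0213  0.2912] z [ 0.003 -0.    -1.   ] x [0.996 0.092 0.003] gap 0.093 F [ 0.8  0.5 -2.4] q [-0.12  0.35  0.29  1.51  0.    1.36]
turn [ 0.    -0.003  0.007] shift [ 0.0222 -0.2326  0.0112] to [0.561 0.163 0.28 ]
```

>>> apply_moves --pt "0.003 -0.032 0 0 0 0.007 -1" --pt "0.003 -0.034 0 0 0 0 -1" --pt "0.003 -0.034 0 0 0 0 -1" --pt "0.003 -0.034 0 0 0 0 -1" --pt "0.003 -0.034 0 0 0 0 -1" --pt "0.003 -0.025 0 0 0 0 -1" --pt "0.002 -0.015 0 0 0 0 -1" --pt "0 0 0 0 0 0 -1"

```text
time: 62.3
tool_pos: [0.5572, 0.1576, 0.2588]
tcp_rot: [0.999, 0.045, 0.003, -0.001]
ft_force: [-0.2, 0.1, -0.4]
finger_gap: 0.088
```

```bash
python3 - <<'E'
from h import *
plan((w(-.105,-.001,.238),Rt(YAW)))
E
```

```text
t 62.3 tip [0.5571 0.1555 0.2928] loc [-0.1126  0.0035  0.2928] z [ 0.006  0.002 -1.   ] x [0.996 0.09  0.006] gap 0.088 F [-0.2  0.1 -0.4] q [ 0.28  0.38  0.34  1.53 -0.    1.76]
turn [-0.001 -0.006  0.005] shift [ 0.0043 -0.0075  0.0548] to [0.561 0.163 0.238]
```

>>> apply_moves --pt "0.002 -0.004 0 0 -0.006 0.005 -1" --pt "0.002 -0.003 0.005 0 0 0 -1" --pt "0 0 0.012 0 0 0 -1" --pt "0 0 0.012 0 0 0 -1" --pt "0 0 0.01 0 0 0 -1" --pt "0 0 0.005 0 0 0 -1" --pt "0 0 0 0 0 0 -1" --pt "0 0 0 0 0 0 -1"

```text
time: 62.97
tool_pos: [0.5621, 0.162, 0.2118]
tcp_rot: [0.999, 0.04, -0.0, -0.0]
ft_force: [-0.1, 0.3, -0.7]
finger_gap: 0.096
```

```bash
python3 - <<'E'
from h import *
plan((w(-.105,-.001,.238),Rt(YAW)))
E
```

```text
t 62.97 tip [0.5622 0.16   0.2458] loc [-0.1086 -0.002   0.2458] z [-0.  0. -1.] x [ 0.997  0.081 -0.   ] gap 0.096 F [-0.1  0.3 -0.7] q [0.28 0.39 0.25 1.42 0.   1.77]
turn [-0.     0.    -0.005] shift [-0.001  -0.0036  0.0078] to [0.561 0.163 0.238]
```

>>> apply_moves --pt "-0.001 -0.003 0.002 0 0 -0.004 -1" --pt "0 0 0.002 0 0 0 -1" --pt "0 0 0.002 0 0 0 -1" --pt "0 0 0.002 0 0 0 -1" --pt "0 0 0.001 0 0 0 -1" --pt "0 0 0 0 0 0 -1" --pt "0 0 0 0 0 0 -0.2" --pt "0 0 0 0 0 0 -0.2"

```text
time: 63.63
tool_pos: [0.5618, 0.1648, 0.204]
tcp_rot: [0.999, 0.042, 0.001, -0.0]
ft_force: [-0.0, 0.1, -0.2]
finger_gap: 0.362
```

>>> apply_moves --pt "0 0 0 0 0 0 -0.2" --pt "0 0 0 0 0 0 -0.1" --pt "0 0 -0.015 0 0 0 -0.1" --pt "0 0 -0.025 0 0 0 -0.1" --pt "0 0 -0.025 0 0 0 -0.1" --pt "0 0.02 -0.01 0 0 0 -0.1" --pt "0 0.03 0 0 0 0 -0.1" --pt "0 0.03 0 0 0 0 -0.1"

```text
time: 64.3
tool_pos: [0.5678, 0.0875, 0.2823]
tcp_rot: [0.999, 0.046, 0.001, -0.001]
ft_force: [0.3, -0.2, 0.4]
finger_gap: 0.455
```

>>> apply_moves --pt "0 0.035 0 0 0 0 -0.1" --pt "0 0.035 0 0 0 0 -0.1" --pt "0 0.035 0 0 0 0 -0.1" --pt "0 0.035 0 0 0 0 -0.1" --pt "0 0.035 0 0 0 0 -0.1" --pt "0 0.02 0 0 0 0 -0.1" --pt "0 0 0 0 0 0 -0.1" --pt "0 0 0 0 0 0 -0.1"

```text
time: 64.97
tool_pos: [0.5859, -0.1212, 0.2837]
tcp_rot: [0.999, 0.044, 0.003, -0.0]
ft_force: [-0.1, -0.3, 0.2]
finger_gap: 0.449
```

```bash
python3 - <<'E'
from h import *
pile(5); level(); supports(); plan()
a,b=grab("scene"),grab("top")
ia=cv2.resize(a["img"][60:260,240:560,::-1],None,fx=2.5,fy=2.5)
ib=cv2.resize(b["img"][80:270,80:500,::-1],(800,362))[:,:]
cv2.imwrite("pics/fin_s.png",ia); cv2.imwrite("pics/fin_t.png",ib)
E
```

```text
top pile top [-0.1083 -0.0021] yaw 4.7 [113.  92.]
scene pile top [-0.115  -0.0076] yaw 4.8 [119. 103.]
n 2479 phi 90.22325290608886 z mid 0.12288109771726514
top L front None 0
top R front None 0
scene L front [-0.191 -0.191 -0.191] 24
scene R front [-0.193 -0.193 -0.192] 36
t 65.22 tip [ 0.5859 -0.121   0.3179] loc [-0.3906 -0.0016  0.3179] z [ 0.006  0.001 -1.   ] x [0.996 0.091 0.006] gap 0.452 F [-0.3  0.2 -0.8] q [-0.2   0.44  0.49  1.62  0.    1.28]
```

View pics/fin_s.png

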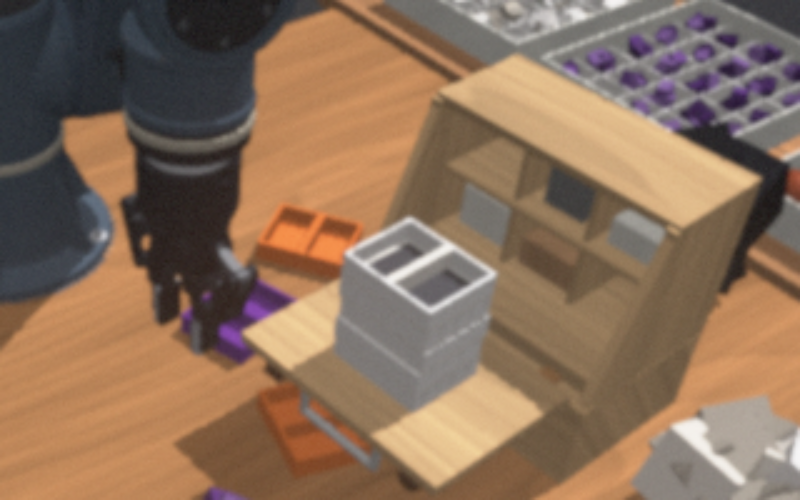

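View pics/fin_t.png

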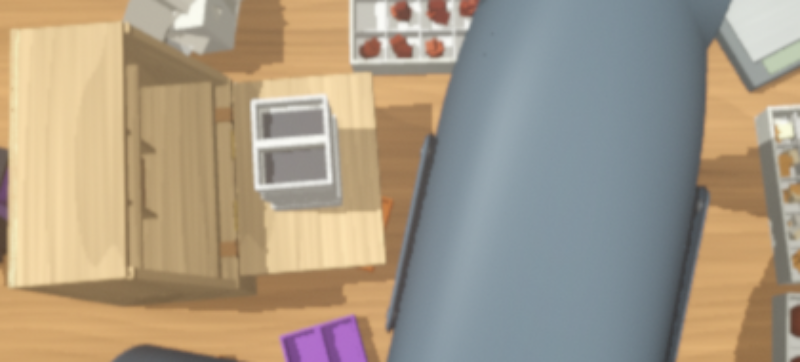

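The scene view shows the pile of five trays standing square on the level flap, at about (418,310). The top view shows the rims aligned at (290,145). No other trays remain on the table and the hand is clear, so I'm handing in.

```bash
python3 -c "
from rig import arm
print(arm.close_job(), arm.get_state()['time'])"
```

```text
the job is handed in; nothing more can be done
the job is handed in; nothing more can be done
```

The job is handed in: both supports are fully out, the flap is level on them, and all five white trays are stacked on it. It took about 65 s of the 210 s allowed, and no verdict was reported.

**Last checks**
- **Supports:** both knob fronts measured 190–193 mm in front of the desk, which puts each support about 140 mm out.
- **Flap:** it measured 90.2° from upright, about 1.92 rad, with its top at 123 mm.
- **Pile:** by the top camera, tray centres are 104–108 mm from the hinge, where the flap's middle is 103 mm. They agree with each other to about 4 mm, all lie within 3 mm of the flap's middle sideways, and their directions agree to about 0.1°.
- **Clearance:** the hand was well away from everything at the end. I never moved close to the geode, the ball or the orange and purple look-alikes, but I did not re-measure the geode or the ball.

**What disagreed or failed**
- **Fingertip position:** the real fingertips sat about 34 mm behind the reported tool point along the fingers, in both cameras. Because of this, the first two tries at the left knob closed on nothing. After I corrected for it, every grasp held.
- **Scene camera:** it placed tray centres about 6 mm off the top camera, because tray side walls show in that view. I used the top camera for the tray positions.
- **Overshoot:** fast moves ran past or stopped short of the target by up to about 2 cm, so I corrected the position before each grasp and placing.

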